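# Assemble a two-barrel carburettor on its pinned rebuild fixture

## Robot

A 6-joint arm with a two-finger parallel gripper is mounted at the origin on the work surface. World frame = base frame: x ahead of the robot, y to its left, z up, the work surface at z = 0. Lengths are in m, angles in rad, forces in N, time in s.
With the tool pointing down it reaches from about 0.25 to 0.725 m from the base axis. Payload 4 kg.
Tool frame: the origin (TCP) lies midway between the tips of the shut fingers; the grasp point (between the pads) lies 19 mm behind it; z points along the fingers, y is the line along which they close (so a half turn about z gives the same grasp; the last joint's range is limited). The gripper opens to 85 mm and grips with 20 to 120 N. Pads are 22 mm wide; open, the fingers measure 114 mm over their backs; the gripper's body (76 mm by 85 mm) begins 54 mm behind the grasp point. The pads swing forward as they close: fully open they stand 13 mm farther back than shut.
Start: joints at [1.266, 0.241, 0.005, 1.335, 0, 1.571], TCP at [0.15, 0.477, 0.231] pointing down, gripper open.
Joint ranges: [-2.72, 2.72], [-1.05, 1.87], [-1.09, 1.28], [-1.99, 2.15], [-1.42, 1.44], [-3.14, 3.14]. Speed limits (rad/s): [2.79, 2.79, 3.14, 3.14, 3.14, 3.14].

## Interface

Orientations are given as a unit quaternion [x, y, z, w].
In Python, from workcell import get_obs, camera, job_done, silhouettes gives the robot as it stands. The module is installed in compiled form; this text tells all that it offers.
- The arm moves only by the tool drive_tool, never from a script. Its argument "increments" is a list of rows, each a list of 3 entries, a list of its own where there are three numbers: the shift along the world's x, y, z in mm, then the turn, a rotation vector about the world's x, y, z in degrees, then the opening, from 0 (shut) to 1 (fully open). A call has 1 to 8 rows; each row shifts and turns the commanded pose from where the row before left it; what a row does not reach is not made up. A row lasts 1/12 s, in which the tool goes at most 41.7 mm and 7.16 degrees, less where a joint would pass 70% of its speed; a pose out of reach is approached as far as the arm can. A call is refused whole if a number of a shift passes 41.7 or a number of a turn 7.16, either way. A call with a gripper value outside its range is refused whole. The fingers move at their own pace and stop on an object; the grip force is fixed at half the most. Time passes only in rows, so rows that do not move let the fingers close. It gives the time, the measured TCP pose, the force, the opening and the grip force at its end, in the units of the state.
- get_obs(): the state, without advancing time (a new reading comes with each control period).
- camera(name): name is "scene" or "top" or "wrist"; returns a dict with "image" (384x512x3 uint8, red, green, blue), "K" (3x3 intrinsics, pixels), "view" (4x4, takes a point from world to camera coordinates). Camera axes: x right, y down, z forward; pixel columns grow to the right and rows downward; lengths in m; the calibration is good to about 2 mm. A picture is of the moment at which its call begins. There is no depth.
- job_done(): hands the job in; it is judged then, once.
Trained networks look in a picture, given as the dict that the camera call returned (one of the last four; its "shot" number tells which), for a name from the list of things; names that differ only in an ending like _2 or _b are one class to them, and where a whole thing is asked for, a point or a joint stands for the part that bears it (a point fixed in the world has none). Each returns a list of dicts, best first, with "conf" (0 to 1); they miss things now and then, are a little off and sometimes report something else, mostly with a low value. They report only what shows in the picture. A call takes as long as a camera call. They do not tell look-alikes from the thing itself.
- silhouettes(query, picture): "region" (384x512 bool, what is visible of it) and "bbox" ([left, top, right, bottom] in pixels, round what is visible of it).
The state is a dict: "clock": time; "joint_pos": joint angles; "joint_vel": joint speeds; "tau": joint torques, N m; "eef_pos": TCP position; "tool_rot": TCP orientation; "ft_force": force on the tool from outside, world axes, zero at the start; "ft_torque": the same for the moment, N m; "grip_width": finger opening in m; "grasp_force": force on a finger pad.
Only numpy, scipy, OpenCV 4.12 (cv2) and the standard library are available. Lean on these libraries where they do the work, as an engineer would, in place of code of your own. Each camera call takes 0.05 s, during which the arm holds its last target. There are 200 camera calls.

## Task

Build up the carburettor on the rebuild fixture: first the throttle body, on it the brown insulator, then the main body, and the air horn on top, each slid down over both locating pins with its bores (or the intake neck) above the two large holes in the fixture plate. Keep hold of each part until it is fully home, flat on the one below, rather than letting it drop down the pins. Leave the spray can, the bottle and the screwdriver where they are.

Things in the scene. Friction and masses are not known exactly. Their poses are not given: they have to be found in the camera images.
- throttle_body: Throttle body, bottom section: grey cast slab 128x56x22 mm (x,y,z), flat on the bench, 0.3 kg; 10.5 mm pin holes at (-51,17) and (51,-17), 26 mm bores at (2,0) and (32,0), mm, with brass throttle plates in the bores. Lever at the -x end out to x -80; brass screw out 12 mm at (-40,-28). Origin: centre of the outline's underside, x along 128, z up. Grip across the 56 mm at x 0.
- insulator: Insulator: plain brown plate 128x56x10 mm (x,y,z), flat on the bench, 0.1 kg; 10.5 mm pin holes at (-51,17) and (51,-17), 26 mm bores at (2,0) and (32,0), mm. Origin: centre of the outline's underside, x along 128, z up. Grip across the 56 mm at x 0.
- main_body: The middle section, tallest grey casting, 128x56x42 mm (x,y,z), upright, 0.55 kg; 10.5 mm pin holes at (-51,17) and (51,-17), 26 mm bores at (2,0) and (32,0), mm; float well with brass float open at the top at x -42 to -16. Brass fuel union out to x -92, round steel vacuum capsule out to x 79. Origin: centre of the outline's underside, x along 128, z up. Grip across the 56 mm at x 0.
- air_horn: Air horn, top cover: grey flange 128x56x9 mm (x,y,z), upright, 0.25 kg; 10.5 mm pin holes at (-51,17) and (51,-17) mm. Oval open neck over the bores: z 9 to 33, 37 wide (y), centre x 17, straight from x 2 to 32; brass choke plates in it. Brass vent and lever near the -x end, under z 35. Origin: centre of the outline's underside, x along 128, z up. Grip across the neck at x 12 to 17.
- fixture: Fixture, fixed: bare steel plate 166x84x16 mm (x,y,z), two 28 mm holes at (2,0), (32,0) mm where bores go; 8 mm pins at (-51,17) round, (51,-17) diamond, tops 111 above bench, last 10 mm tapered to 2.5; corner screws 5 high. Origin: centre of its underside at bench height. Seated parts share its x, y, yaw; undersides at z 16 throttle body, 38 insulator, 48 main body, 90 air horn.
- round_pin: The fixture's round locating pin: 8 mm steel, 95 mm tall, last 10 mm tapered. Origin on its axis at its foot on the plate's top, at (-51,17,16) mm of the fixture, of which it is part.
- spray_can: Bystander: yellow and black spray can, 66 mm across, 184 mm tall, upright, thin red straw on the nozzle; origin under its centre. Leave it alone.
- solvent_bottle: Bystander: clear bottle with a red cap, 72 mm across, 190 mm tall, upright; origin under its centre. Leave it alone.
- screwdriver: Bystander: screwdriver with a wooden handle, 210 mm long, lying on the bench; origin under its middle, x along the tool towards the tip. Leave it alone.
Mind the look-alikes: they are no part of the job. Leave any green look-alike of the throttle_body alone.

How it is judged:
By the outcome, as a careful person would: the job done as asked, in the order asked, and still so for the second after the job is handed in, with the robot touching nothing.
It also fails if it takes over 136 s, if anything falls off the work surface, if the arm or the gripper's body presses on something with over 40 N, if the wrist force passes 120 N, or if a joint passes its speed limit or range.

## Working session

There is one attempt and no reset: what is moved stays moved. The work goes in short steps, Python scripts to look and compute and a tool call to move; the robot and the scene stay as the last step left them, time stands still between calls to the robot, and variables do not carry over. Pictures are saved under pics/ and viewed, at most 14 in all, crops included, and the job is handed in when it is done.

Besides the shell and the picture viewer there is one more tool, called after "Emit:" in YAML: its name, and indented under it one key for each argument. drive_tool: Moves the arm, as the interface text tells. Its arguments: {"type":"object","properties":{"increments":{"type":"array"}},"required":["increments"]}

```bash
mkdir -p pics; python3 - <<'E'
from workcell import *
import cv2,numpy as np
o=get_obs();print(o['clock'],o['eef_pos'],o['tool_rot'],o['grip_width'],o['joint_pos'])
for n in ['top','scene']:
    c=camera(n);cv2.imwrite(f'pics/{n}0.png',cv2.resize(c['image'][:,:,::-1],(800,600),interpolation=cv2.INTER_CUBIC))
    print(n,c['K'].round(1).tolist(),c['view'].round(4).tolist())
    np.savez(f'pics/{n}0.npz',image=c['image'],K=c['K'],view=c['view'])
    for q in ['throttle_body','insulator','main_body','air_horn','fixture','round_pin','spray_can','solvent_bottle','screwdriver']:
        try: print(q,[(round(d['conf'],2),np.array(d['bbox']).round().tolist(),int(d['region'].sum())) for d in silhouettes(q,c)])
        except Exception as e: print(q,e)
E
```

```text
0.0 [0.14987436 0.47636292 0.23041255] [ 1.51798612e-01  9.88410893e-01 -1.03055038e-03 -1.61460319e-04] 0.08525254178548262 [1.26597544e+00 2.41439918e-01 3.75841927e-03 1.33520106e+00
 6.21156904e-06 1.57075104e+00]
top [[478.6, 0.0, 247.7], [0.0, 478.6, 191.3], [0.0, 0.0, 1.0]] [[-0.0152, -0.9998, -0.0134, 0.0163], [-0.9966, 0.0163, -0.0804, 0.554], [0.0806, 0.0121, -0.9967, 1.3237], [0.0, 0.0, 0.0, 1.0]]
throttle_body [(0.88, [294.0, 250.0, 329.0, 300.0], 1034), (0.7, [122.0, 202.0, 161.0, 250.0], 1091), (0.4, [247.0, 72.0, 255.0, 140.0], 330)]
insulator [(0.57, [295.0, 130.0, 339.0, 175.0], 758)]
main_body [(0.78, [160.0, 143.0, 220.0, 181.0], 980)]
air_horn [(0.71, [351.0, 210.0, 390.0, 248.0], 812)]
fixture [(0.87, [227.0, 196.0, 274.0, 260.0], 1571)]
round_pin []
spray_can [(0.75, [52.0, 141.0, 96.0, 172.0], 967)]
solvent_bottle [(0.86, [410.0, 146.0, 452.0, 180.0], 954)]
screwdriver []
scene [[392.6, 0.0, 252.7], [0.0, 392.6, 189.1], [0.0, 0.0, 1.0]] [[-0.5485, 0.8361, -0.004, 0.3223], [0.6951, 0.4534, -0.558, -0.3573], [-0.4647, -0.3088, -0.8298, 1.3881], [0.0, 0.0, 0.0, 1.0]]
throttle_body [(0.91, [242.0, 107.0, 265.0, 144.0], 566), (0.87, [348.0, 212.0, 402.0, 248.0], 1048)]
insulator [(0.87, [160.0, 186.0, 206.0, 206.0], 787)]
main_body [(0.67, [273.0, 225.0, 320.0, 281.0], 1389)]
air_horn [(0.89, [180.0, 111.0, 205.0, 143.0], 523)]
fixture [(0.87, [249.0, 150.0, 306.0, 199.0], 1478)]
round_pin [(0.58, [298.0, 152.0, 301.0, 168.0], 76)]
spray_can [(0.75, [390.0, 285.0, 442.0, 335.0], 1710), (0.26, [158.0, 190.0, 208.0, 206.0], 720)]
solvent_bottle [(0.8, [92.0, 97.0, 127.0, 151.0], 1149)]
screwdriver [(0.73, [177.0, 259.0, 208.0, 296.0], 396)]
```

View pics/top0.png

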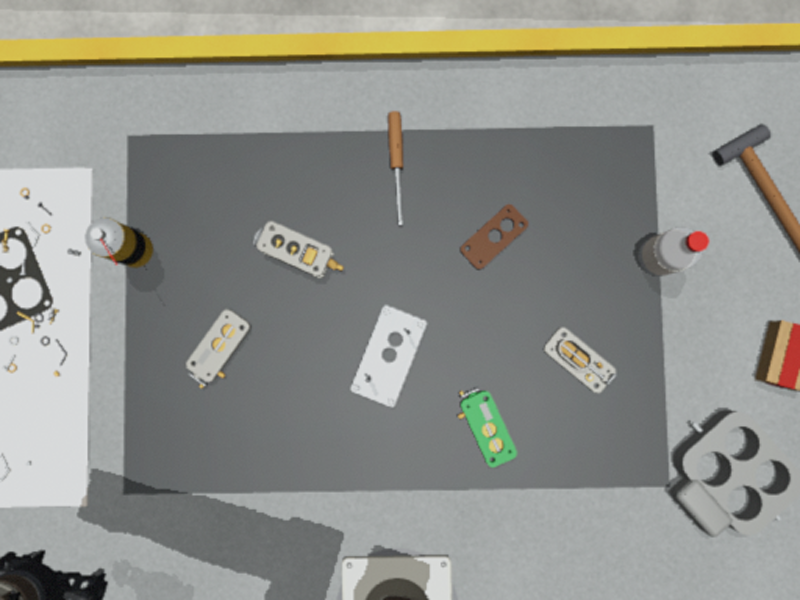

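View pics/scene0.png

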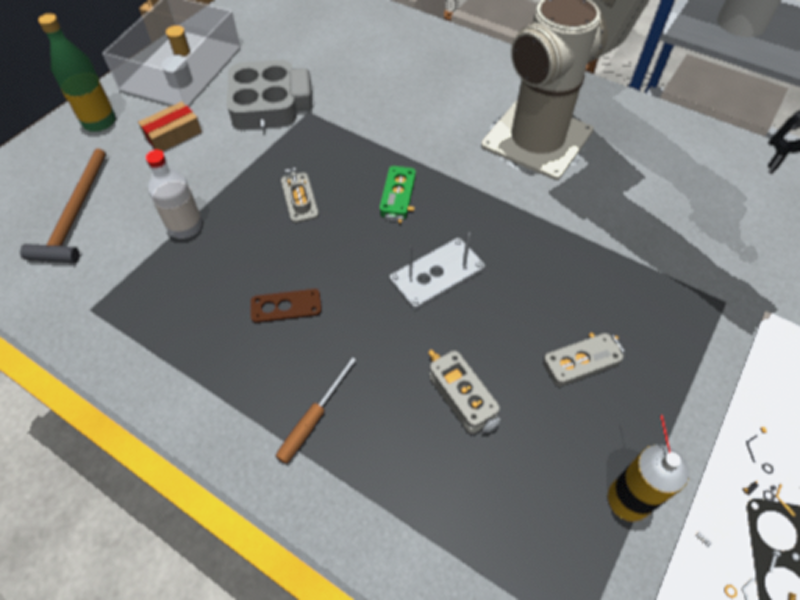

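The candidates for throttle_body are the grey casting at (218,347) and the green one at (487,427) in the 800 px top view. The grey one fits, because the green look-alike is excluded. The fixture is at (389,356), the insulator at (495,237), the main body at (295,250) and the air horn at (580,360).

```bash
cat > h.py <<'E'
import numpy as np,cv2
from scipy.optimize import minimize
BOX=lambda x0,x1,y0,y1,z0,z1:[(x,y,z) for x in(x0,x1) for y in(y0,y1) for z in(z0,z1)]
SOL={'throttle_body':[BOX(-64,64,-28,28,0,22)],'insulator':[BOX(-64,64,-28,28,0,10)],
'main_body':[BOX(-64,64,-28,28,0,42)],
'air_horn':[BOX(-64,64,-28,28,0,9),BOX(-5,40,-18,18,9,33)],'fixture':[BOX(-83,83,-42,42,0,16)]}
def w(P,pose,z=0):
    x,y,a=pose;P=np.array(P,float)/1000
    return np.c_[x+P[:,0]*np.cos(a)-P[:,1]*np.sin(a),y+P[:,0]*np.sin(a)+P[:,1]*np.cos(a),P[:,2]+z]
def proj(c,W):
    C=np.c_[W,np.ones(len(W))]@np.array(c['view']).T;C=C[:,:3]@np.array(c['K']).T
    return C[:,:2]/C[:,2:]
def ray(c,uv,z):
    V=np.array(c['view']);R,t=V[:3,:3],V[:3,3];o=-R.T@t
    d=R.T@np.linalg.solve(c['K'],[uv[0],uv[1],1.]);return o+d*(z-o[2])/d[2]
def mask(c,q,pose,z=0):
    m=np.zeros((384*4,512*4),np.uint8)
    for S in SOL[q]:
        cv2.fillConvexPoly(m,cv2.convexHull((proj(c,w(S,pose,z))*4+1.5).round().astype(np.int32)),1)
    return cv2.resize(m.astype(np.float32),(512,384),interpolation=cv2.INTER_AREA)
def fit(views,q,p0,z=0):
    # views: list of (cam,region)
    def f(s):
        p=p0+np.array([s[0]/1000,s[1]/1000,np.radians(s[2])]);e=0
        for c,r in views:
            m=mask(c,q,p,z);e-=np.minimum(m,r).sum()/np.maximum(m,r).sum()
        return e
    r=minimize(f,[0,0,0],method='Nelder-Mead',options=dict(initial_simplex=[[0,0,0],[8,0,0],[0,8,0],[0,0,6]],xatol=.1,fatol=1e-4))
    s=r.x;return p0+np.array([s[0]/1000,s[1]/1000,np.radians(s[2])]),-r.fun/len(views)
E
python3 - <<'E'
from workcell import *
from h import *
ct,cs=camera('top'),camera('scene')
Y={'throttle_body':((218,347),-34),'insulator':((495,237),-38),'main_body':((292,248),65),'air_horn':((580,360),43),'fixture':((389,356),-21)}
for q,(px,a) in Y.items():
    u=np.array(px)*.64;p=ray(ct,u,.02);p0=np.array([p[0],p[1],np.radians(a)])
    V=[]
    for c in(ct,cs):
        t=proj(c,np.array([[p[0],p[1],.02]]))[0];L=silhouettes(q,c)
        L=[d for d in L if np.hypot(*(np.array(d['bbox']).reshape(2,2).mean(0)-t))<20]
        if L:V.append((c,L[0]['region']))
    for v in (V,)+tuple([x] for x in V):
        r,s=fit(v,q,p0);print(q,(r[:2]*1000).round(1),np.degrees(r[2]).round(1),round(s,3))
E
```

```text
throttle_body [475.7 316.1] -35.4 0.921
throttle_body [475.5 316.2] -36.5 0.917
throttle_body [476.8 315.3] -35.1 0.928
insulator [ 668.3 -189. ] -48.6 0.84
insulator [ 667.7 -187.9] -48.4 0.823
insulator [ 668.5 -189.5] -48.7 0.864
main_body [647.1 174.4] 63.9 0.893
main_body [647.1 174.8] 63.9 0.888
main_body [648.  174.1] 63.7 0.904
air_horn [ 440.1 -337. ] 48.4 0.901
air_horn [ 438.8 -335.4] 48.9 0.899
air_horn [ 439.5 -338. ] 48.5 0.909
fixture [453.3   8. ] -22.5 0.899
fixture [452.6   8.6] -22.5 0.889
fixture [453.8   7.5] -22.9 0.909
```

Emit:
drive_tool:
  increments:
    - [[36, -18, 0], [0, 0, -2], 1]
    - [[36, -18, 0], [0, 0, -2], 1]
    - [[36, -18, 0], [0, 0, -2], 1]
    - [[36, -18, 0], [0, 0, -2], 1]
    - [[36, -18, 0], [0, 0, -2], 1]
    - [[36, -18, 0], [0, 0, -2], 1]
    - [[36, -18, 0], [0, 0, -2], 1]
    - [[36, -18, 0], [0, 0, -2], 1]

```text
clock: 2.27
eef_pos: [0.4397, 0.3318, 0.2314]
tool_rot: [0.289, 0.957, 0.0, 0.0]
ft_force: [0.7, -0.0, 0.5]
grip_width: 0.0856
grasp_force: 0.0
```

Emit:
drive_tool:
  increments:
    - [[38, -16, 0], [0, 0, -2], 1]
    - [[0, 0, 0], [0, 0, 0], 1]
    - [[0, 0, 0], [0, 0, 0], 1]

```text
clock: 2.52
eef_pos: [0.4778, 0.3155, 0.2305]
tool_rot: [0.307, 0.952, -0.0, -0.0]
ft_force: [-0.1, -0.5, -0.0]
grip_width: 0.0855
grasp_force: 0.0
```

```bash
cat > snap.py <<'E'
import sys
from workcell import *
from h import *
def snap(name,cam='wrist',save=True):
    c=camera(cam);
    if save: cv2.imwrite(f'pics/{name}.png',cv2.resize(c['image'][:,:,::-1],(800,600),interpolation=cv2.INTER_CUBIC))
    np.savez(f'pics/{name}.npz',image=c['image'],K=c['K'],view=c['view']);return c
def state():
    o=get_obs();q=o['tool_rot'];
    from scipy.spatial.transform import Rotation as R
    M=R.from_quat(q).as_matrix();print('t%.2f'%o['clock'],'tcp',(o['eef_pos']*1000).round(1),'yaw',np.degrees(np.arctan2(M[1,1],M[0,1])).round(2),'tilt',np.degrees(np.arccos(-M[2,2])).round(2),'J',o['joint_pos'].round(2),'F',o['ft_force'].round(1),'w%.4f'%o['grip_width'],'g%.1f'%o['grasp_force']);return o,M
E
python3 - <<'E'
from snap import *
o,M=state();c=snap('w1');print(c['K'].round(1).tolist(),c['view'].round(3).tolist())
V=c['view'];cp=-V[:3,:3].T@V[:3,3];print('cam in tool',(M.T@(cp-o['eef_pos'])).round(4),(V[:3,:3]@M).round(3).tolist())
E
```

```text
t2.52 tcp [477.8 315.5 230.5] yaw 54.3 tilt 0.06 J [0.58 0.39 0.21 1.39 0.   1.21] F [-0.1 -0.5 -0. ] w0.0855 g0.0
[[310.7, 0.0, 258.4], [0.0, 310.7, 192.9], [0.0, 0.0, 1.0]] [[0.584, 0.812, -0.001, -0.535], [0.784, -0.563, 0.261, -0.231], [0.211, -0.153, -0.965, 0.325], [0.0, 0.0, 0.0, 1.0]]
cam in tool [ 0.0654  0.0002 -0.1425] [[-0.0, 1.0, 0.0], [-0.965, 0.0, -0.261], [-0.261, -0.0, 0.965]]
```

View pics/w1.png

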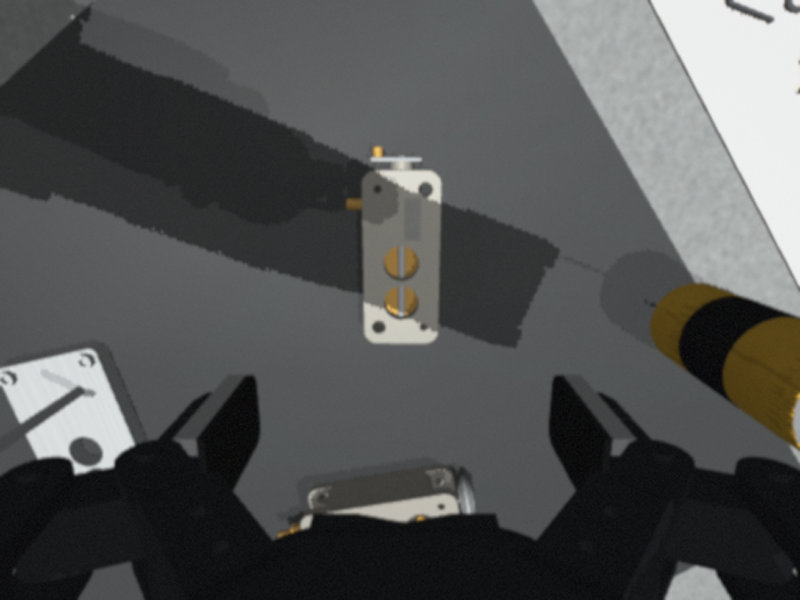

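The wrist view shows the grey throttle body centred at (401,258). Its lever end points up, and the pin holes are at (425,189) and (379,327). It is grey rather than green, so this is the right part. Next I'll refine its pose from the holes, then look at the fixture from above.

Emit:
drive_tool:
  increments:
    - [[-3, -38, 0], [0, 0, 1.7], 0.75]
    - [[-3, -38, 0], [0, 0, 1.7], 0.75]
    - [[-3, -38, 0], [0, 0, 1.7], 0.75]
    - [[-3, -38, 0], [0, 0, 1.7], 0.75]
    - [[-3, -38, 0], [0, 0, 1.7], 0.75]
    - [[-3, -38, 0], [0, 0, 1.7], 0.75]
    - [[-3, -38, 0], [0, 0, 1.7], 0.75]
    - [[-3, -38, 0], [0, 0, 1.7], 0.75]

```text
clock: 3.23
eef_pos: [0.4507, 0.0128, 0.2317]
tool_rot: [0.187, 0.982, 0.0, 0.0]
ft_force: [0.6, -0.7, -0.5]
grip_width: 0.0638
grasp_force: 0.0
```

Emit:
drive_tool:
  increments:
    - [[0, -3, 0], [0, 0, 0], 0.75]
    - [[0, 0, 0], [0, 0, 0], 0.75]
    - [[0, 0, 0], [0, 0, 0], 0.75]

```text
clock: 3.48
eef_pos: [0.4516, 0.011, 0.2316]
tool_rot: [0.189, 0.982, 0.0, 0.0]
ft_force: [0.3, 1.3, -0.4]
grip_width: 0.0641
grasp_force: 0.0
```

```bash
cat >> snap.py <<'E'
def load(n):return dict(np.load(f'pics/{n}.npz'))
def blob(c,P,r,dark=True):
    """centroid of the dark (or bright) patch around projected point P, window r px, at 4x"""
    g=cv2.cvtColor(c['image'],cv2.COLOR_RGB2GRAY);u=proj(c,P[None])[0]
    s=6;n=int(2*r*s);k=cv2.warpAffine(g,np.float32([[s,0,-(u[0]-r)*s],[0,s,-(u[1]-r)*s]]),(n,n),flags=cv2.INTER_CUBIC)
    t,b=cv2.threshold(k,0,255,(cv2.THRESH_BINARY_INV if dark else cv2.THRESH_BINARY)+cv2.THRESH_OTSU)
    nn,_,st,ce=cv2.connectedComponentsWithStats(b);best=None
    for i in range(1,nn):
        x,y,w_,h_,a=st[i]
        if x<=0 or y<=0 or x+w_>=n or y+h_>=n or a<8*s: continue
        d=np.hypot(*(ce[i]-n/2))
        if best is None or d<best[0]:best=(d,ce[i]/s+u-r,a/s/s)
    return best,k
def kfit(c,P,Z,pose,r,dark=True):
    """P: list of (x,y) mm features at world height Z; rigid fit"""
    A,B=[],[]
    for (x,y) in P:
        b,k=blob(c,w([(x,y,Z*1000)],pose)[0],r,dark)
        print((x,y),None if b is None else (b[1].round(1),round(b[2])))
        if b: A.append((x/1000,y/1000));B.append(ray(c,b[1],Z)[:2])
    A,B=np.array(A),np.array(B);a,b=A-A.mean(0),B-B.mean(0)
    th=np.arctan2((a[:,0]*b[:,1]-a[:,1]*b[:,0]).sum(),(a*b).sum());R=np.array([[np.cos(th),-np.sin(th)],[np.sin(th),np.cos(th)]])
    t=B.mean(0)-R@A.mean(0);print('pose',(t*1000).round(2),np.degrees(th).round(2),'res mm',((A@R.T+t-B)*1000).round(1).tolist());return np.array([*t,th])
E
python3 - <<'E'
from snap import *
c=load('w1');p=np.array([.4757,.3161,np.radians(-35.4)])
print('throttle');p=kfit(c,[(-51,17),(51,-17)],.022,p,8)
c=snap('w2');state();p=np.array([.4535,.008,np.radians(-22.5)])
print('fix');kfit(c,[(2,0),(32,0)],.016,p,18)
L=silhouettes('fixture',c)
if L:
  r,s=fit([(c,L[0]['region'])],'fixture',p);print(r[:2]*1000,np.degrees(r[2]),s)
E
```

```text
throttle
(-51, 17) None
(51, -17) (array([242. , 208.9]), 52)
pose [455.28 287.9 ] 0.0 res mm [[0.0, 0.0]]
t3.53 tcp [451.8  11.4 231.5] yaw 68.25 tilt 0.04 J [ 0.02  0.15 -0.11  1.31  0.    0.4 ] F [-0.2 -0.6 -0.1] w0.0640 g0.0
fix
(2, 0) (array([255.9, 169.5]), 407)
(32, 0) (array([255.6, 193.4]), 405)
pose [451.19   8.17] -22.55 res mm [[-0.5, 0.2], [0.5, -0.2]]
[451.18269885   7.72150139] -22.49613859629495 0.9124574065208435
```

View pics/w2.png

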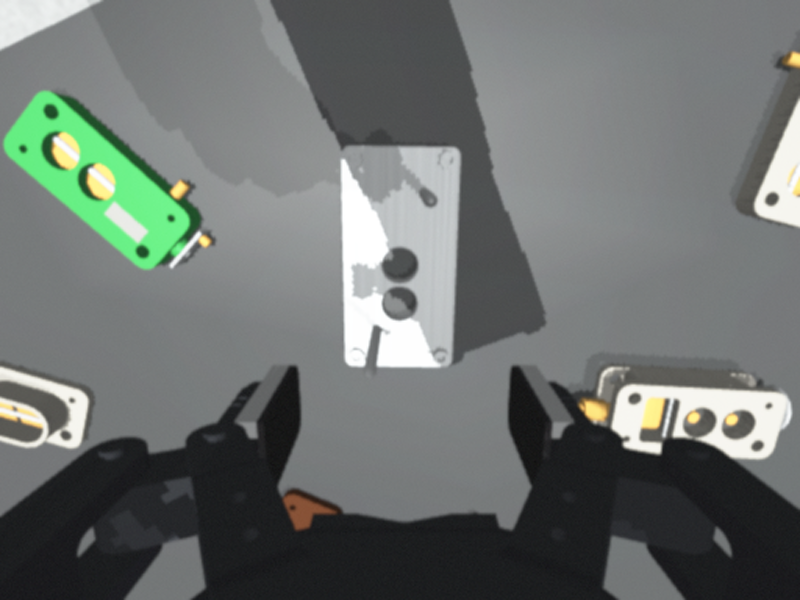

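The fixture is in view: its big holes are at (400,264) and (399,303), the round pin is at (430,195) and the diamond pin at (375,345). The green look-alike is at left. The throttle's upper hole sits on a shadow edge, so I'll measure it with a tighter window.

```bash
python3 - <<'E'
from snap import *
c=load('w1');p=np.array([.4757,.3161,np.radians(-35.4)])
for r in(5,6.5): kfit(c,[(-51,17),(51,-17)],.022,p,r)
A=ray(c,[272.2,121.],.022)[:2];B=ray(c,[242.2,209],.022)[:2];d=B-A
print((A+B)/2*1000,np.degrees(np.arctan2(d[1],d[0])-np.arctan2(-34,102)),np.hypot(*d)*1000)
c=load('w2');p=np.array([.4512,.008,np.radians(-22.5)])
for P in [(-51,17,16),(-51,17,111),(51,-17,16),(51,-17,111)]: print(P,proj(c,w([P],p))[0]/.64)
E
```

```text
(-51, 17) None
(51, -17) Nonesnap.py:32: RuntimeWarning: Mean of empty slice.
  A,B=np.array(A),np.array(B);a,b=A-A.mean(0),B-B.mean(0)
  ret = ret.dtype.type(ret / rcount)
Traceback (most recent call last):
  File "snap.py", line 33, in kfit
    th=np.arctan2((a[:,0]*b[:,1]-a[:,1]*b[:,0]).sum(),(a*b).sum());R=np.array([[np.cos(th),-np.sin(th)],[np.sin(th),np.cos(th)]])
                   ~^^^^^
IndexError: too many indices for array: array is 1-dimensional, but 2 were indexed
```

```bash
python3 - <<'E'
from snap import *
c=load('w1');p=np.array([.4757,.3161,np.radians(-35.4)])
print(proj(c,w([(-51,17,22),(51,-17,22)],p))/.64)
A=ray(c,[272.2,121.],.022)[:2];B=ray(c,[242.2,209],.022)[:2];d=B-A
print((A+B)/2*1000,np.degrees(np.arctan2(d[1],d[0])-np.arctan2(-34,102)),np.hypot(*d)*1000,np.hypot(102,34))
c=load('w2');p=np.array([.4512,.008,np.radians(-22.5)])
for P in [(-51,17,16),(-51,17,111),(51,-17,16),(51,-17,111)]: print(P,proj(c,w([P],p))[0]/.64)
E
```

```text
[[426.55770235 188.24361611]
 [380.85335742 326.29143998]]
[475.22606762 314.77269579] -35.9472431235544 107.49485881009379 107.5174404457249
(-51, 17, 16) [423.91621143 192.04007251]
(-51, 17, 111) [431.2292988  199.85030503]
(51, -17, 16) [377.0725494  326.30024688]
(51, -17, 111) [368.60243743 376.66641213]
```

Emit:
drive_tool:
  increments:
    - [[2.9, 37.9, 0], [0, 0, -1.78], 0.8]
    - [[2.9, 37.9, 0], [0, 0, -1.78], 0.8]
    - [[2.9, 37.9, 0], [0, 0, -1.78], 0.8]
    - [[2.9, 37.9, 0], [0, 0, -1.78], 0.8]
    - [[2.9, 37.9, 0], [0, 0, -1.78], 0.8]
    - [[2.9, 37.9, 0], [0, 0, -1.78], 0.8]
    - [[2.9, 37.9, 0], [0, 0, -1.78], 0.8]
    - [[2.9, 37.9, 0], [0, 0, -1.78], 0.8]

```text
clock: 4.25
eef_pos: [0.4738, 0.3171, 0.2311]
tool_rot: [0.309, 0.951, -0.0, -0.0]
ft_force: [1.1, -0.1, -0.2]
grip_width: 0.0678
grasp_force: 0.0
```

Emit:
drive_tool:
  increments:
    - [[0, 0, -38], [0, 0, 0], 0.8]
    - [[0, 0, -38], [0, 0, 0], 0.8]
    - [[0, 0, -38], [0, 0, 0], 0.8]
    - [[0, 0, -38], [0, 0, 0], 0.8]
    - [[0, 0, -20], [0, 0, 0], 0.8]
    - [[0, 0, -10], [0, 0, 0], 0.8]
    - [[0, 0, 0], [0, 0, 0], 0.8]

```text
clock: 4.83
eef_pos: [0.4725, 0.3135, 0.0464]
tool_rot: [0.309, 0.951, -0.002, -0.002]
ft_force: [0.6, 0.3, 0.3]
grip_width: 0.0683
grasp_force: 0.0
```

```bash
python3 - <<'E'
from snap import *
o,M=state();c=snap('w3')
# in-tool positions of predicted part
p=(.4752,.3148,np.radians(-35.9));print(proj(c,w([(-51,17,22),(51,-17,22)],p))/.64)
E
```

```text
t4.83 tcp [472.5 313.5  46.4] yaw 54.05 tilt 0.34 J [ 0.59  0.52 -0.09  0.97  0.    1.21] F [0.6 0.3 0.3] w0.0683 g0.0
[[461.27365365 218.3013554 ]
 [367.48413463 479.06873064]]
```

View pics/w3.png

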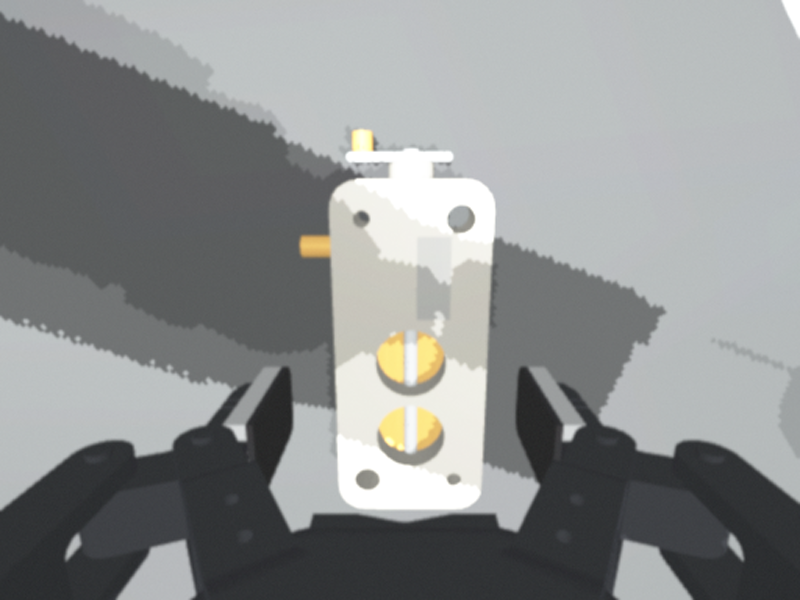

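The view from 46 mm shows the pin holes at (461,218) and (367,479), exactly as predicted. The fingers straddle the part.

Emit:
drive_tool:
  increments:
    - [[1.3, 0.6, -15], [0, 0, 0], 0.8]
    - [[1.4, 0.7, -15], [0, 0, 0], 0.8]
    - [[0, 0, -8], [0, 0, 0], 0.8]
    - [[0, 0, -6], [0, 0, 0], 0.8]
    - [[0, 0, 0], [0, 0, 0], 0.8]
    - [[0, 0, 0], [0, 0, 0], 0.8]

```text
clock: 5.38
eef_pos: [0.4784, 0.3149, 0.0062]
tool_rot: [0.31, 0.951, 0.0, 0.0]
ft_force: [0.0, -0.9, -0.8]
grip_width: 0.0685
grasp_force: 0.0
```

Emit:
drive_tool:
  increments:
    - [[0, 0, 0], [0, 0, 0], 0.5]
    - [[0, 0, 0], [0, 0, 0], 0.4]
    - [[0, 0, 0], [0, 0, 0], 0.4]
    - [[0, 0, 0], [0, 0, 0], 0.4]

```text
clock: 5.72
eef_pos: [0.4788, 0.3149, 0.0069]
tool_rot: [0.31, 0.951, 0.001, 0.001]
ft_force: [-0.7, -0.7, 5.0]
grip_width: 0.0546
grasp_force: 66.9
```

```bash
python3 - <<'E'
from snap import *
o,M=state()
E
```

```text
t5.72 tcp [478.8 314.9   6.9] yaw 53.9 tilt 0.14 J [ 0.58  0.57 -0.12  0.87 -0.    1.21] F [-0.7 -0.7  5. ] w0.0546 g66.9
```

Emit:
drive_tool:
  increments:
    - [[0, 0, 6], [0, 0, 0], 0.3]
    - [[0, 0, 20], [0, 0, 0], 0.3]
    - [[0, 0, 36], [0, 0, 0], 0.3]
    - [[0, 0, 36], [0, 0, 0], 0.3]
    - [[0, 0, 25], [0, 0, 0], 0.3]
    - [[0, 0, 10], [0, 0, 0], 0.3]
    - [[0, 0, 0], [0, 0, 0], 0.3]

```text
clock: 6.3
eef_pos: [0.4795, 0.3155, 0.1412]
tool_rot: [0.31, 0.951, 0.002, 0.002]
ft_force: [0.8, -0.1, -3.5]
grip_width: 0.0544
grasp_force: 66.1
```

Emit:
drive_tool:
  increments:
    - [[-3, -25, 0], [0, 0, 1.7], 0.3]
    - [[-3, -38, 0], [0, 0, 1.7], 0.3]
    - [[-3, -38, 0], [0, 0, 1.7], 0.3]
    - [[-3, -38, 0], [0, 0, 1.7], 0.3]
    - [[-3, -38, 0], [0, 0, 1.7], 0.3]
    - [[-3, -38, 0], [0, 0, 1.7], 0.3]
    - [[-3, -38, 0], [0, 0, 1.7], 0.3]
    - [[-3, -30, 0], [0, 0, 1.7], 0.3]

```text
clock: 6.97
eef_pos: [0.4513, 0.0289, 0.1357]
tool_rot: [0.195, 0.981, -0.001, -0.002]
ft_force: [0.3, 0.4, -4.5]
grip_width: 0.0545
grasp_force: 66.1
```

Emit:
drive_tool:
  increments:
    - [[-1, -17, 0], [0, 0, 0], 0.3]
    - [[0, -8, 0], [0, 0, 0], 0.3]
    - [[0, 0, 0], [0, 0, 0], 0.3]
    - [[0, 0, 0], [0, 0, 0], 0.3]

```text
clock: 7.3
eef_pos: [0.4522, 0.0068, 0.137]
tool_rot: [0.195, 0.981, 0.0, -0.001]
ft_force: [-0.1, -0.2, -4.3]
grip_width: 0.0539
grasp_force: 65.5
```

```bash
python3 - <<'E'
from snap import *
o,M=state();c=snap('w4')
zu=o['eef_pos'][2]-.0069
a=np.arctan2(M[1,1],M[0,1])-np.pi/2
# predicted in-hand pose
p=np.array([*(o['eef_pos'][:2]-.0029*np.array([np.cos(a),np.sin(a)])),a])
print('inhand pred',p[:2]*1000,np.degrees(a),zu)
print(proj(c,w([(-51,17,22)],p,zu))/.64,'pin tip',proj(c,w([(-51,17,111),(51,-17,111)],(.4512,.008,np.radians(-22.5))))/.64)
E
```

```text
t7.30 tcp [452.2   6.8 137. ] yaw 67.46 tilt 0.15 J [ 0.01  0.22 -0.28  1.07  0.    0.41] F [-0.1 -0.2 -4.3] w0.0539 g65.5
inhand pred [449.51222602   7.89168608] -22.538443892167837 0.13011638281215906
[[469.31296827 215.74901779]] pin tip [[455.60604863 209.62931767]
 [362.98841617 470.65245068]]
```

View pics/w4.png

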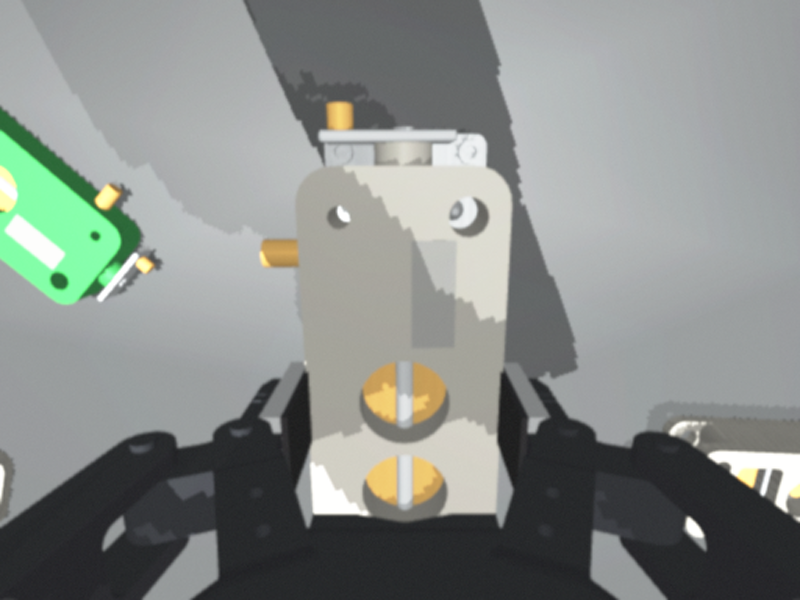

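The throttle body is in hand. Its hole is at (467.5,216) and the round pin's tip shows through it at (459.5,212.5). I'll compute the offset.

```bash
python3 - <<'E'
from snap import *
c=load('w4')
h=ray(c,np.array([467.5,216])*.64,.152);t=ray(c,np.array([459.5,212.5])*.64,.111)
print('hole',h*1000,'tip',t*1000,'move',(t-h)*1000)
# hole bright/dark analysis
g=cv2.cvtColor(c['image'],cv2.COLOR_RGB2GRAY);u=(int(467*.64),int(216*.64));print(g[u[1]-14:u[1]+15,u[0]-15:u[0]+16:1])
E
```

```text
hole [408.8186679   42.69422627 152.        ] tip [412.0055422   44.10871282 111.        ] move [  3.1868743    1.41448654 -41.        ]
[[220 220 219 220 220 219 219 219 219 219 219 219 219 220 219 219 221 221
  220 219 219 219 219 219 220 220 220 219 219 219 220]
 [219 219 219 219 220 219 219 220 220 220 220 220 220 221 223 224 225 225
  222 215 212 213 217 218 220 220 219 220 220 219 219]
 [219 219 219 219 219 220 220 220 219 220 220 222 223 227 231 234 235 232
  224 198 178 182 198 210 217 219 219 220 220 219 219]
 [219 219 219 218 220 220 220 220 219 216 217 223 229 233 237 239 241 238
  231 205 159 142 158 179 198 212 218 219 219 218 219]
 [219 220 220 220 219 219 219 218 211 196 192 211 230 235 239 241 241 238
  235 223 180 132 120 135 160 190 211 218 219 219 220]
 [219 220 219 219 220 219 219 210 192 168 159 180 215 233 239 241 241 239
  236 232 213 160 116 109 122 152 186 210 218 220 219]
 [219 218 219 220 219 218 212 194 169 150 145 152 186 224 238 241 241 238
  236 235 227 185 124 102 105 120 153 187 210 219 219]
 [219 219 220 219 218 214 199 174 156 148 142 141 164 212 23
[... 2078 characters left out ...]
  115 115 114 113 115 114 119 136 168 202 217 218 219]
 [219 218 218 219 219 219 215 198 168 137 124 119 117 116 118 116 117 117
  117 117 115 115 117 127 146 174 197 215 219 219 219]
 [218 219 218 219 219 218 217 213 197 170 149 132 123 118 117 117 118 117
  118 118 119 124 137 161 186 204 215 219 219 219 220]
 [218 219 218 219 218 219 219 218 214 202 188 169 147 135 131 130 127 125
  128 133 142 156 171 195 212 217 218 219 219 219 219]
 [218 217 218 218 219 218 218 219 218 216 212 201 188 173 171 168 161 159
  163 174 186 195 203 214 219 220 219 219 219 219 220]
 [214 215 216 215 217 217 217 217 217 218 218 215 211 206 205 203 199 197
  200 206 213 215 217 218 219 219 219 219 220 219 219]]
```

```bash
python3 - <<'E'
from snap import *
c=load('w4')
h=ray(c,np.array([299.8,138.8]),.152);t=ray(c,np.array([291,135.]),.111)
print('move',(t-h)*1000)
E
```

```text
move [  1.75675091  -0.06605971 -41.        ]
```

Emit:
drive_tool:
  increments:
    - [[1, 0, -5], [0, 0, 0], 0.3]
    - [[0.8, 0, -7], [0, 0, 0], 0.3]
    - [[0, 0, -7], [0, 0, 0], 0.3]
    - [[0, 0, -7], [0, 0, 0], 0.3]
    - [[0, 0, -7], [0, 0, 0], 0.3]
    - [[0, 0, -3], [0, 0, 0], 0.3]
    - [[0, 0, 0], [0, 0, 0], 0.3]

```text
clock: 7.93
eef_pos: [0.4538, 0.0066, 0.1011]
tool_rot: [0.195, 0.981, -0.0, -0.001]
ft_force: [-0.4, 0.9, -3.5]
grip_width: 0.054
grasp_force: 65.4
```

```bash
python3 - <<'E'
from snap import *
o,M=state();print(o['ft_torque'].round(2))
E
```

```text
t7.93 tcp [453.8   6.6 101.1] yaw 67.51 tilt 0.14 J [ 0.01  0.26 -0.33  0.98  0.    0.41] F [-0.4  0.9 -3.5] w0.0540 g65.4
[-0.05 -0.04  0.  ]
```

Emit:
drive_tool:
  increments:
    - [[0, 0, -9], [0, 0, 0], 0.3]
    - [[0, 0, -11], [0, 0, 0], 0.3]
    - [[0, 0, -11], [0, 0, 0], 0.3]
    - [[0, 0, -11], [0, 0, 0], 0.3]
    - [[0, 0, -11], [0, 0, 0], 0.3]
    - [[0, 0, -10], [0, 0, 0], 0.3]
    - [[0, 0, -8], [0, 0, 0], 0.3]
    - [[0, 0, 0], [0, 0, 0], 0.3]

```text
clock: 8.6
eef_pos: [0.4536, 0.0064, 0.0297]
tool_rot: [0.195, 0.981, -0.0, -0.001]
ft_force: [-0.7, -0.3, -3.4]
grip_width: 0.0538
grasp_force: 65.4
```

Emit:
drive_tool:
  increments:
    - [[0, 0, -3], [0, 0, 0], 0.3]
    - [[0, 0, -2], [0, 0, 0], 0.3]
    - [[0, 0, -1], [0, 0, 0], 0.3]
    - [[0, 0, 0], [0, 0, 0], 0.3]

```text
clock: 8.93
eef_pos: [0.455, 0.0065, 0.0255]
tool_rot: [0.195, 0.981, 0.0, 0.0]
ft_force: [0.6, -0.1, -2.4]
grip_width: 0.0543
grasp_force: 65.5
```

Emit:
drive_tool:
  increments:
    - [[0, 0, -1], [0, 0, 0], 0.3]
    - [[0, 0, -1], [0, 0, 0], 0.3]
    - [[0, 0, 0], [0, 0, 0], 0.3]

```text
clock: 9.18
eef_pos: [0.4548, 0.0065, 0.0233]
tool_rot: [0.195, 0.981, 0.0, 0.0]
ft_force: [0.3, -0.0, -2.8]
grip_width: 0.0542
grasp_force: 65.5
```

Emit:
drive_tool:
  increments:
    - [[0, 0, -1], [0, 0, 0], 0.3]
    - [[0, 0, 0], [0, 0, 0], 0.3]

```text
clock: 9.35
eef_pos: [0.4549, 0.0065, 0.0228]
tool_rot: [0.195, 0.981, 0.0, 0.0]
ft_force: [-1.9, 0.4, 1.6]
grip_width: 0.0542
grasp_force: 66.0
```

Emit:
drive_tool:
  increments:
    - [[0, 0, -0.5], [0, 0, 0], 0.3]
    - [[0, 0, 0], [0, 0, 0], 0.75]
    - [[0, 0, 0], [0, 0, 0], 0.75]
    - [[0, 0, 0], [0, 0, 0], 0.75]
    - [[0, 0, 10], [0, 0, 0], 0.75]
    - [[0, 0, 30], [0, 0, 0], 0.75]
    - [[0, 0, 40], [0, 0, 0], 0.75]
    - [[0, 0, 41], [0, 0, 0], 0.75]

```text
clock: 10.02
eef_pos: [0.4534, 0.0064, 0.1431]
tool_rot: [0.195, 0.981, -0.0, -0.002]
ft_force: [1.0, 0.6, 0.6]
grip_width: 0.0641
grasp_force: 0.0
```

Emit:
drive_tool:
  increments:
    - [[0, 0, 41], [0, 0, 0], 0.75]
    - [[0, 0, 41], [0, 0, 0], 0.75]
    - [[0, 0, 5], [0, 0, 0], 0.75]
    - [[0, 0, 0], [0, 0, 0], 0.75]

```text
clock: 10.35
eef_pos: [0.4573, 0.0065, 0.2333]
tool_rot: [0.195, 0.981, 0.001, 0.004]
ft_force: [1.0, 0.5, -0.8]
grip_width: 0.0643
grasp_force: 0.0
```

```bash
python3 - <<'E'
from snap import *
o,M=state();c=snap('w5')
for q in ['throttle_body','fixture']:
  for d in silhouettes(q,c):
    z=.016 if q!='fixture' else 0
    t=proj(c,np.array([[.4512,.008,.03]]))[0]
    if np.hypot(*(np.array(d['bbox']).reshape(2,2).mean(0)-t))<25:
        r,s=fit([(c,d['region'])],q,np.array([.4512,.008,np.radians(-22.5)]),z);print(q,r[:2]*1000,np.degrees(r[2]),s)
P=[(-51,17,111),(51,-17,111),(-51,17,38),(51,-17,38)]
print(proj(c,w(P,(.4512,.008,np.radians(-22.5))))/.64)
E
```

```text
t10.35 tcp [457.3   6.5 233.3] yaw 67.5 tilt 0.48 J [ 0.01  0.15 -0.1   1.31  0.    0.41] F [ 1.   0.5 -0.8] w0.0643 g0.0
throttle_body [451.39911103   7.98801706] -22.396814996146553 0.8920472860336304
fixture [450.95875958   7.71398486] -22.49447404043678 0.3907926678657532
[[433.36589043 184.4064505 ]
 [372.50459665 363.40609317]
 [426.65683667 180.49496192]
 [378.37836083 324.30468595]]
```

View pics/w5.png

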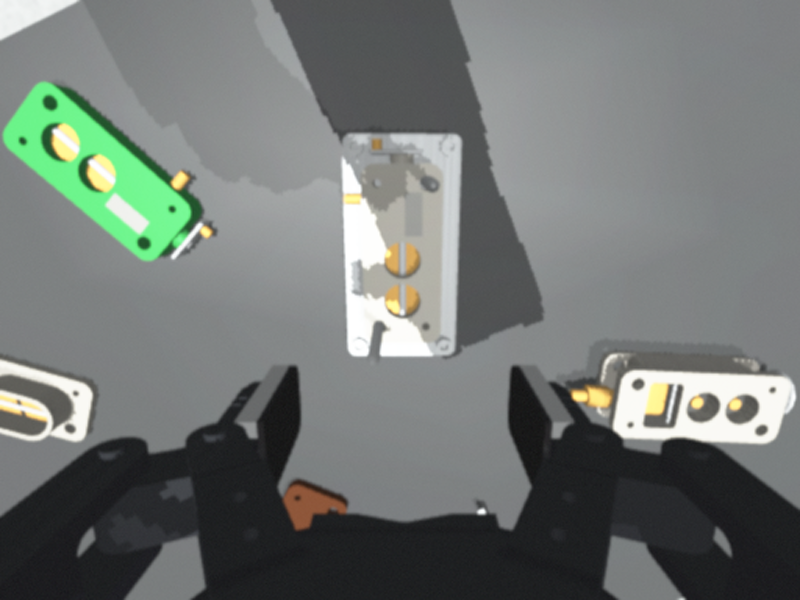

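The throttle body is seated flat between the pins (bores at (402,259) and (402,299)), and nothing else has moved. The insulator is next.

Emit:
drive_tool:
  increments:
    - [[26.3, -24.4, 0], [0, 0, -3.26], 0.75]
    - [[26.3, -24.4, 0], [0, 0, -3.26], 0.75]
    - [[26.3, -24.4, 0], [0, 0, -3.26], 0.75]
    - [[26.3, -24.4, -4], [0, 0, -3.26], 0.75]
    - [[26.3, -24.4, -4], [0, 0, -3.26], 0.75]
    - [[26.3, -24.4, -4], [0, 0, -3.26], 0.75]
    - [[26.3, -24.4, -4], [0, 0, -3.26], 0.75]
    - [[26.3, -24.4, -4], [0, 0, -3.26], 0.75]

```text
clock: 11.17
eef_pos: [0.6649, -0.1897, 0.206]
tool_rot: [0.413, 0.911, -0.0, -0.003]
ft_force: [1.2, 0.6, 0.6]
grip_width: 0.0642
grasp_force: 0.0
```

Emit:
drive_tool:
  increments:
    - [[0, 0, -20], [0, 0, 0], 0.75]
    - [[0, 0, -20], [0, 0, 0], 0.75]
    - [[0, 0, 0], [0, 0, 0], 0.75]
    - [[0, 0, 0], [0, 0, 0], 0.75]

```text
clock: 11.5
eef_pos: [0.6629, -0.1882, 0.1654]
tool_rot: [0.411, 0.911, -0.001, -0.004]
ft_force: [0.4, 0.2, 0.4]
grip_width: 0.0639
grasp_force: 0.0
```

```bash
python3 - <<'E'
from snap import *
o,M=state();c=snap('w6')
p0=np.array([.6683,-.189,np.radians(-48.6)])
for d in silhouettes('insulator',c):
    r,s=fit([(c,d['region'])],'insulator',p0);print(d['conf'],r[:2]*1000,np.degrees(r[2]),s)
g=c['image'].astype(int);b=((g[:,:,0]-g[:,:,2])>25)
n,l,st,ce=cv2.connectedComponentsWithStats(b.astype(np.uint8));i=1+np.argmax(st[1:,4]);m=l==i;print(st[i])
f=np.zeros(m.shape,np.uint8);cs,_=cv2.findContours(m.astype(np.uint8),cv2.RETR_EXTERNAL,2);cv2.drawContours(f,cs,-1,1,-1)
r,s=fit([(c,f.astype(float))],'insulator',p0);print('colour',r[:2]*1000,np.degrees(r[2]),s)
H=((f>0)&~m).astype(np.uint8);n,l,st,ce=cv2.connectedComponentsWithStats(H)
print([(ce[i].round(1),st[i,4]) for i in range(1,n) if st[i,4]>6])
print('pred pins,bores',proj(c,w([(-51,17,10),(51,-17,10),(2,0,10),(32,0,10)],r)).round(1).tolist())
E
```

```text
t11.50 tcp [ 662.9 -188.2  165.4] yaw 41.41 tilt 0.5 J [-0.28  0.67  0.5   1.41 -0.    0.57] F [0.4 0.2 0.4] w0.0639 g0.0
0.81 [ 665.80917187 -188.64180753] -48.68871259983244 0.8277542591094971
[ 231  115   60  128 6114]
colour [ 666.06276985 -189.01913258] -48.70543621631494 0.9781976991180519
[(array([278.7, 128.7]), np.int32(89)), (array([243.1, 128.5]), np.int32(27)), (array([260.9, 183. ]), np.int32(500)), (array([261. , 211.7]), np.int32(444)), (array([244.4, 229.5]), np.int32(50))]
pred pins,bores [[279.1, 129.1], [244.0, 230.4], [260.8, 183.9], [260.7, 212.8]]
```

Emit:
drive_tool:
  increments:
    - [[0, 0, -20], [0, 0, 0], 0.75]
    - [[0, 0, -35], [0, 0, 0], 0.75]
    - [[0, 0, -35], [0, 0, 0], 0.75]
    - [[0, 0, -25], [0, 0, 0], 0.75]
    - [[0, 0, -10], [0, 0, 0], 0.75]
    - [[0, 0, 0], [0, 0, 0], 0.75]
    - [[0, 0, 0], [0, 0, 0], 0.75]
    - [[0, 0, 0], [0, 0, 0], 0.75]

```text
clock: 12.27
eef_pos: [0.6672, -0.1892, 0.0482]
tool_rot: [0.411, 0.912, 0.0, 0.003]
ft_force: [0.2, 0.5, 0.0]
grip_width: 0.0639
grasp_force: 0.0
```

```bash
python3 - <<'E'
from snap import *
o,M=state();c=snap('w7')
g=c['image'].astype(int);b=((g[:,:,0]-g[:,:,2])>25)
n,l,st,ce=cv2.connectedComponentsWithStats(b.astype(np.uint8));i=1+np.argmax(st[1:,4]);m=l==i
f=np.zeros(m.shape,np.uint8);cs,_=cv2.findContours(m.astype(np.uint8),cv2.RETR_EXTERNAL,2);cv2.drawContours(f,cs,-1,1,-1)
H=((f>0)&~m).astype(np.uint8);n,l,st,ce=cv2.connectedComponentsWithStats(H)
hs=[(ce[i],st[i,4]) for i in range(1,n) if st[i,4]>6];print([(a.round(1),s) for a,s in hs])
p0=np.array([.6656,-.1886,np.radians(-48.7)]);Q=[(-51,17),(51,-17),(2,0),(32,0)]
for q,u in zip(Q,proj(c,w([(*x,10) for x in Q],p0))):
    j=min(hs,key=lambda h:np.hypot(*(h[0]-u)));print(q,u.round(1),j[0].round(1),j[1],'err mm',((ray(c,j[0],.01)-ray(c,u,.01))*1000).round(1)[:2])
d=o['eef_pos'][:2]-p0[:2];a=p0[2];print('tcp in part',d@[np.cos(a),np.sin(a)]*1000,d@[-np.sin(a),np.cos(a)]*1000)
E
```

```text
t12.27 tcp [ 667.2 -189.2   48.2] yaw 41.43 tilt 0.31 J [-0.28  0.74  0.31  1.14  0.    0.57] F [0.2 0.5 0. ] w0.0639 g0.0
[(array([285.7, 132.4]), np.int32(213)), (array([227.4, 132.5]), np.int32(57)), (array([256.6, 217.2]), np.int32(1081)), (array([256.8, 260.6]), np.int32(875)), (array([231.5, 286.7]), np.int32(56))]
(-51, 17) [286.2 132. ] [285.7 132.4] 213 err mm [-0.  -0.4]
(51, -17) [230.5 289.4] [231.5 286.7] 56 err mm [-0.8  1.9]
(2, 0) [256.4 219.3] [256.6 217.2] 1081 err mm [-0.8  1.1]
(32, 0) [256.4 263.3] [256.8 260.6] 875 err mm [-1.1  1.6]
tcp in part 1.522981282885616 0.8570422927437438
```

Emit:
drive_tool:
  increments:
    - [[0, 0, -15], [0, 0, 0], 0.75]
    - [[0, 0, -18], [0, 0, 0], 0.75]
    - [[0, 0, -9], [0, 0, 0], 0.75]
    - [[0, 0, -3], [0, 0, 0], 0.75]
    - [[0, 0, 0], [0, 0, 0], 0.75]
    - [[0, 0, 0], [0, 0, 0], 0.75]

```text
clock: 12.82
eef_pos: [0.6659, -0.189, 0.0009]
tool_rot: [0.411, 0.911, 0.0, 0.001]
ft_force: [-0.6, 0.4, 0.3]
grip_width: 0.0638
grasp_force: 0.0
```

Emit:
drive_tool:
  increments:
    - [[0, 0, -1.5], [0, 0, 0], 0.75]
    - [[0, 0, 0], [0, 0, 0], 0.6]
    - [[0, 0, 0], [0, 0, 0], 0.4]
    - [[0, 0, 0], [0, 0, 0], 0.4]
    - [[0, 0, 0], [0, 0, 0], 0.4]

```text
clock: 13.23
eef_pos: [0.6663, -0.1891, -0.0001]
tool_rot: [0.411, 0.911, 0.0, 0.001]
ft_force: [-1.2, 0.3, 5.6]
grip_width: 0.0537
grasp_force: 63.8
```

```bash
python3 - <<'E'
from snap import *
o,M=state()
E
```

```text
t13.23 tcp [ 6.663e+02 -1.891e+02 -1.000e-01] yaw 41.42 tilt 0.16 J [-0.28  0.78  0.26  1.05 -0.    0.57] F [-1.2  0.3  5.6] w0.0537 g63.8
```

Emit:
drive_tool:
  increments:
    - [[0, 0, 6], [0, 0, 0], 0.3]
    - [[0, 0, 20], [0, 0, 0], 0.3]
    - [[0, 0, 36], [0, 0, 0], 0.3]
    - [[0, 0, 36], [0, 0, 0], 0.3]
    - [[0, 0, 25], [0, 0, 0], 0.3]
    - [[0, 0, 9], [0, 0, 0], 0.3]
    - [[0, 0, 0], [0, 0, 0], 0.3]

```text
clock: 13.82
eef_pos: [0.6668, -0.1892, 0.1335]
tool_rot: [0.411, 0.911, 0.0, 0.003]
ft_force: [0.3, 0.0, -1.5]
grip_width: 0.0542
grasp_force: 63.5
```

Emit:
drive_tool:
  increments:
    - [[-18, 17, 0], [0, 0, 3.26], 0.3]
    - [[-28, 26, 0], [0, 0, 3.26], 0.3]
    - [[-28, 26, 0], [0, 0, 3.26], 0.3]
    - [[-28, 26, 0], [0, 0, 3.26], 0.3]
    - [[-28, 26, 0], [0, 0, 3.26], 0.3]
    - [[-28, 26, 0], [0, 0, 3.26], 0.3]
    - [[-28, 25, 0], [0, 0, 3.26], 0.3]
    - [[-16, 15, 0], [0, 0, 3.26], 0.3]

```text
clock: 14.48
eef_pos: [0.4571, 0.0001, 0.1272]
tool_rot: [0.193, 0.981, -0.0, -0.004]
ft_force: [0.1, -0.6, -0.9]
grip_width: 0.0537
grasp_force: 63.5
```

Emit:
drive_tool:
  increments:
    - [[-8, 7, 0], [0, 0, 0], 0.3]
    - [[-4, 3, 0], [0, 0, 0], 0.3]
    - [[0, 0, 0], [0, 0, 0], 0.3]
    - [[0, 0, 0], [0, 0, 0], 0.3]
    - [[0, 0, 0], [0, 0, 0], 0.3]

```text
clock: 14.9
eef_pos: [0.4522, 0.0075, 0.13]
tool_rot: [0.196, 0.981, -0.0, 0.0]
ft_force: [-0.3, -0.4, -1.9]
grip_width: 0.0538
grasp_force: 63.5
```

```bash
cat > ins.py <<'E'
from snap import *
def hole(n,zrel,xoff,thick,FX=(.4512,.008,np.radians(-22.5))):
    o,M=state();c=snap(n);zu=o['eef_pos'][2]-zrel;a=np.arctan2(M[1,1],M[0,1])-np.pi/2
    p=np.array([*(o['eef_pos'][:2]-xoff/1000*np.array([np.cos(a),np.sin(a)])),a])
    h=proj(c,w([(-51,17,thick)],p,zu))[0];t=proj(c,w([(-51,17,111)],FX))[0]
    tw=w([(-51,17,0)],FX)[0];hw=w([(-51,17,0)],p)[0]
    print('under',zu*1000,'dyaw',np.degrees(FX[2]-a),'pred hole',h,'tip',t,'move by prediction',((np.array(FX)-p)[:2]*1000).round(2))
    k=cv2.resize(c['image'][max(0,int(h[1])-32):int(h[1])+32,int(h[0])-40:int(h[0])+40,::-1],None,fx=8,fy=8,interpolation=cv2.INTER_CUBIC)
    cv2.imwrite(f'pics/{n}c.png',k);print('crop origin',int(h[0])-40,max(0,int(h[1])-32));return c,p,zu
E
python3 - <<'E'
from ins import *
hole('w8',-.0001,.85,10)
E
```

```text
t14.90 tcp [452.2   7.5 130. ] yaw 67.41 tilt 0.03 J [ 0.02  0.22 -0.3   1.05 -0.    0.41] F [-0.3 -0.4 -1.9] w0.0538 g63.5
under 130.09836161683066 dyaw 0.09249742010534132 pred hole [298.6529744  142.06150292] tip [291.46385217 135.55770441] move by prediction [-0.26  0.13]
crop origin 258 110
```

View pics/w8c.png

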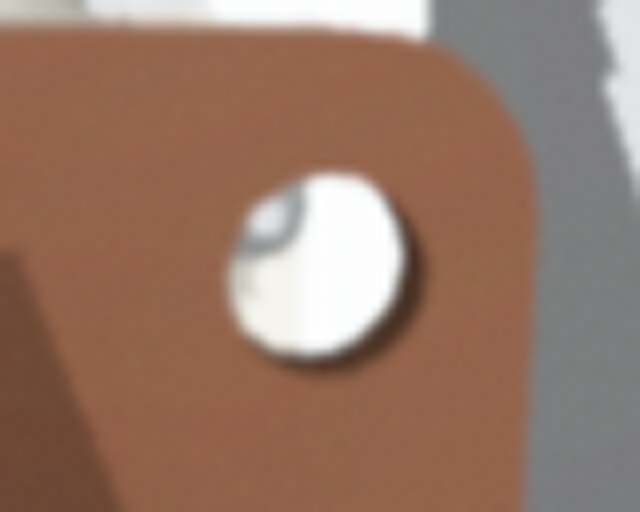

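The crop shows the insulator's hole at (326,273) and the pin tip at (270,215), both as predicted and consistent to 0.3 mm. I'll lower it.

Emit:
drive_tool:
  increments:
    - [[-0.2, 0.1, -6], [0, 0, 0.1], 0.3]
    - [[0, 0, -9], [0, 0, 0], 0.3]
    - [[0, 0, -9], [0, 0, 0], 0.3]
    - [[0, 0, -9], [0, 0, 0], 0.3]
    - [[0, 0, -5], [0, 0, 0], 0.3]
    - [[0, 0, 0], [0, 0, 0], 0.3]
    - [[0, 0, 0], [0, 0, 0], 0.3]

```text
clock: 15.53
eef_pos: [0.4506, 0.0084, 0.0918]
tool_rot: [0.194, 0.981, -0.0, -0.001]
ft_force: [-0.0, -0.3, -1.2]
grip_width: 0.0538
grasp_force: 63.5
```

```bash
python3 -c "
from snap import *
o,M=state();print(o['ft_torque'].round(2))"
```

```text
t15.53 tcp [450.6   8.4  91.8] yaw 67.6 tilt 0.07 J [ 0.02  0.26 -0.36  0.95  0.    0.41] F [-0.  -0.3 -1.2] w0.0538 g63.5
[-0.08 -0.05 -0.03]
```

Emit:
drive_tool:
  increments:
    - [[0.5, -0.3, -6], [0, 0, 0], 0.3]
    - [[0.4, -0.2, -10], [0, 0, 0], 0.3]
    - [[0, 0, -10], [0, 0, 0], 0.3]
    - [[0, 0, -10], [0, 0, 0], 0.3]
    - [[0, 0, -8], [0, 0, 0], 0.3]
    - [[0, 0, -4], [0, 0, 0], 0.3]
    - [[0, 0, 0], [0, 0, 0], 0.3]
    - [[0, 0, 0], [0, 0, 0], 0.3]

```text
clock: 16.2
eef_pos: [0.4518, 0.0079, 0.0443]
tool_rot: [0.194, 0.981, -0.0, -0.0]
ft_force: [-0.1, -1.1, -1.5]
grip_width: 0.0537
grasp_force: 63.5
```

Emit:
drive_tool:
  increments:
    - [[0, 0, -2], [0, 0, 0], 0.3]
    - [[0, 0, -1], [0, 0, 0], 0.3]
    - [[0, 0, 0], [0, 0, 0], 0.3]
    - [[0, 0, 0], [0, 0, 0], 0.3]

```text
clock: 16.53
eef_pos: [0.452, 0.0078, 0.0415]
tool_rot: [0.194, 0.981, 0.0, 0.0]
ft_force: [0.4, -0.5, -1.1]
grip_width: 0.0537
grasp_force: 63.5
```

Expect contact near 37.9 mm.

Emit:
drive_tool:
  increments:
    - [[0, 0, -1.5], [0, 0, 0], 0.3]
    - [[0, 0, -1.3], [0, 0, 0], 0.3]
    - [[0, 0, 0], [0, 0, 0], 0.3]

```text
clock: 16.78
eef_pos: [0.4517, 0.0079, 0.0383]
tool_rot: [0.194, 0.981, -0.0, -0.0]
ft_force: [-0.2, -0.1, -3.0]
grip_width: 0.0536
grasp_force: 63.5
```

Emit:
drive_tool:
  increments:
    - [[0, 0, -0.8], [0, 0, 0], 0.3]
    - [[0, 0, 0], [0, 0, 0], 0.3]
    - [[0, 0, 0], [0, 0, 0], 0.3]

```text
clock: 17.03
eef_pos: [0.4518, 0.0078, 0.0379]
tool_rot: [0.194, 0.981, 0.0, 0.0]
ft_force: [0.1, -0.6, 1.4]
grip_width: 0.0537
grasp_force: 63.8
```

Emit:
drive_tool:
  increments:
    - [[0, 0, -0.6], [0, 0, 0], 0.3]
    - [[0, 0, 0], [0, 0, 0], 0.3]

```text
clock: 17.2
eef_pos: [0.4519, 0.0079, 0.0378]
tool_rot: [0.194, 0.981, 0.0, 0.0]
ft_force: [-2.7, 0.4, 6.4]
grip_width: 0.0541
grasp_force: 64.3
```

Emit:
drive_tool:
  increments:
    - [[0, 0, 0], [0, 0, 0], 0.75]
    - [[0, 0, 0], [0, 0, 0], 0.75]
    - [[0, 0, 0], [0, 0, 0], 0.75]
    - [[0, 0, 10], [0, 0, 0], 0.75]
    - [[0, 0, 30], [0, 0, 0], 0.75]
    - [[0, 0, 40], [0, 0, 0], 0.75]
    - [[0, 0, 41], [0, 0, 0], 0.75]
    - [[0, 0, 41], [0, 0, 0], 0.75]

```text
clock: 17.87
eef_pos: [0.4512, 0.0078, 0.2004]
tool_rot: [0.194, 0.981, -0.0, -0.001]
ft_force: [1.2, -0.5, 0.0]
grip_width: 0.0643
grasp_force: 0.0
```

Emit:
drive_tool:
  increments:
    - [[10, 8, 33], [0, 0, 6.65], 0.75]
    - [[15, 13, 0], [0, 0, 6.65], 0.75]
    - [[15, 13, 0], [0, 0, 6.65], 0.75]
    - [[15, 13, 0], [0, 0, 6.65], 0.75]
    - [[15, 13, 0], [0, 0, 6.65], 0.75]
    - [[15, 13, 0], [0, 0, 6.65], 0.75]
    - [[15, 13, 0], [0, 0, 6.65], 0.75]
    - [[15, 13, 0], [0, 0, 6.65], 0.75]

```text
clock: 18.53
eef_pos: [0.5675, 0.1076, 0.2317]
tool_rot: [-0.268, 0.963, 0.0, -0.0]
ft_force: [0.1, -1.4, 0.2]
grip_width: 0.0643
grasp_force: 0.0
```

Emit:
drive_tool:
  increments:
    - [[20, 17, 0], [0, 0, 6.65], 0.75]
    - [[20, 17, 0], [0, 0, 6.65], 0.75]
    - [[20, 17, -10], [0, 0, 6.65], 0.75]
    - [[15, 12, -10], [0, 0, 6.65], 0.75]
    - [[5, 4, -5], [0, 0, 6.65], 0.75]
    - [[0, 0, 0], [0, 0, 0], 0.75]
    - [[0, 0, 0], [0, 0, 0], 0.75]
    - [[0, 0, 0], [0, 0, 0], 0.75]

```text
clock: 19.2
eef_pos: [0.6466, 0.1735, 0.2073]
tool_rot: [-0.529, 0.849, -0.0, -0.0]
ft_force: [0.3, 0.2, -0.3]
grip_width: 0.0637
grasp_force: 0.0
```

```bash
python3 - <<'E'
from snap import *
o,M=state();c=snap('w9');p0=np.array([.6475,.1743,np.radians(63.9)])
for d in silhouettes('main_body',c):
    r,s=fit([(c,d['region'])],'main_body',p0);print(d['conf'],r[:2]*1000,np.degrees(r[2]),s)
    print(proj(c,w([(-51,17,42),(51,-17,42)],r))/.64)
E
```

```text
t19.20 tcp [646.6 173.5 207.3] yaw 153.89 tilt 0.02 J [ 0.26  0.6   0.49  1.46 -0.   -0.85] F [ 0.3  0.2 -0.3] w0.0637 g0.0
0.82 [645.6689169  173.58664648] 65.22929369918867 0.8680078387260437
[[431.40883013 194.08543804]
 [382.33121338 349.82771842]]
```

View pics/w9.png

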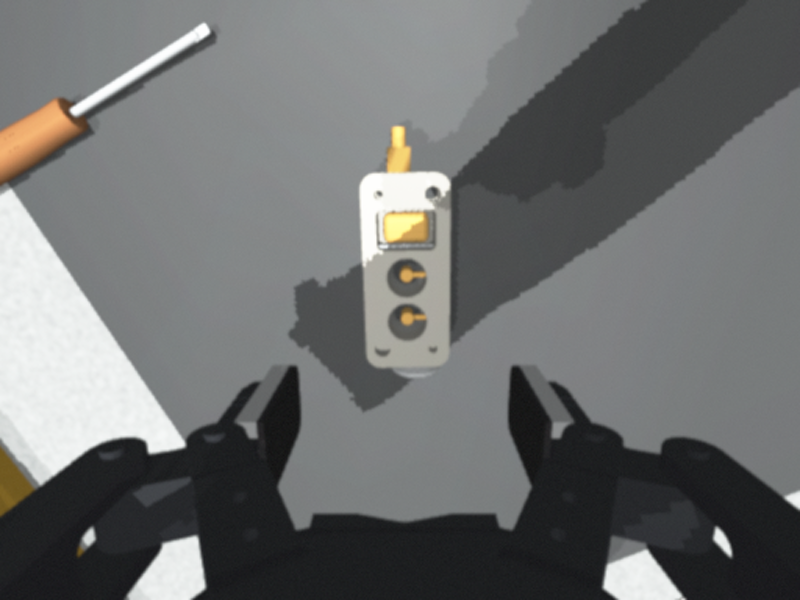

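The main body has its pin holes at (433,193) and (382,349.5). The fuel union points up and the jaws are aligned with the part.

Emit:
drive_tool:
  increments:
    - [[0, 0, -20], [0, 0, 0], 0.77]
    - [[0, 0, -35], [0, 0, 0], 0.77]
    - [[0, 0, -35], [0, 0, 0], 0.77]
    - [[0, 0, -30], [0, 0, 0], 0.77]
    - [[0, 0, -15], [0, 0, 0], 0.77]
    - [[0, 0, 0], [0, 0, 0], 0.77]
    - [[0, 0, 0], [0, 0, 0], 0.77]
    - [[0, 0, 0], [0, 0, 0], 0.77]

```text
clock: 19.97
eef_pos: [0.6482, 0.1739, 0.0746]
tool_rot: [-0.53, 0.848, -0.001, 0.002]
ft_force: [0.0, 0.2, 0.1]
grip_width: 0.0657
grasp_force: 0.0
```

```bash
python3 - <<'E'
from snap import *
c=load('w9');A=ray(c,np.array([433,193])*.64,.042)[:2];B=ray(c,np.array([382.,349.5])*.64,.042)[:2];d=B-A
m=(A+B)/2;a=np.arctan2(d[1],d[0])-np.arctan2(-34,102);print(m*1000,np.degrees(a),np.hypot(*d)*1000)
o,M=state();c=snap('w10')
d=o['eef_pos'][:2]-m;print('tcp in part',d@[np.cos(a),np.sin(a)]*1000,d@[-np.sin(a),np.cos(a)]*1000)
p=(*m,a);print(proj(c,w([(-51,17,42)],p)))
for r in (9,11,13):print(blob(c,w([(-51,17,42)],p)[0],r)[0])
E
```

```text
[645.133398   173.35199686] 64.68953638109278 108.2771125354217
t19.97 tcp [648.2 173.9  74.6] yaw 154.0 tilt 0.22 J [ 0.26  0.67  0.27  1.16  0.   -0.85] F [0.  0.2 0.1] w0.0657 g0.0
tcp in part 1.8204674618890673 -2.533909049429726
[[293.71619866 132.86228863]]
None
None
None
```

Emit:
drive_tool:
  increments:
    - [[-1.2, 0.2, -10], [0, 0, 0.7], 0.77]
    - [[-1.2, 0, -15], [0, 0, 0], 0.77]
    - [[0, 0, -20], [0, 0, 0], 0.77]
    - [[0, 0, -14], [0, 0, 0], 0.77]
    - [[0, 0, -6], [0, 0, 0], 0.77]
    - [[0, 0, 0], [0, 0, 0], 0.77]
    - [[0, 0, 0], [0, 0, 0], 0.77]

```text
clock: 20.6
eef_pos: [0.6449, 0.1742, 0.0077]
tool_rot: [-0.535, 0.845, -0.0, 0.0]
ft_force: [0.4, -0.3, 0.6]
grip_width: 0.0658
grasp_force: 0.0
```

Emit:
drive_tool:
  increments:
    - [[0, 0, 0], [0, 0, 0], 0.6]
    - [[0, 0, 0], [0, 0, 0], 0.3]
    - [[0, 0, 0], [0, 0, 0], 0.3]
    - [[0, 0, 0], [0, 0, 0], 0.3]

```text
clock: 20.93
eef_pos: [0.6456, 0.1745, 0.0088]
tool_rot: [-0.535, 0.845, -0.0, 0.002]
ft_force: [-0.4, 0.8, 4.3]
grip_width: 0.0555
grasp_force: 67.5
```

```bash
python3 - <<'E'
from snap import *
o,M=state();m=np.array([.6451,.1734]);a=np.radians(64.7)
d=o['eef_pos'][:2]-m;print('tcp in part',d@[np.cos(a),np.sin(a)]*1000,d@[-np.sin(a),np.cos(a)]*1000)
E
```

```text
t20.93 tcp [645.6 174.5   8.8] yaw 154.75 tilt 0.18 J [ 0.26  0.73  0.19  1.03  0.   -0.87] F [-0.4  0.8  4.3] w0.0555 g67.5
tcp in part 1.194154022598971 -0.03914101973022054
```

Emit:
drive_tool:
  increments:
    - [[0, 0, 6], [0, 0, 0], 0.3]
    - [[0, 0, 20], [0, 0, 0], 0.3]
    - [[0, 0, 35], [0, 0, 0], 0.3]
    - [[0, 0, 35], [0, 0, 0], 0.3]
    - [[0, 0, 25], [0, 0, 0], 0.3]
    - [[0, 0, 8], [0, 0, 0], 0.3]
    - [[0, 0, 0], [0, 0, 0], 0.3]
    - [[0, 0, 0], [0, 0, 0], 0.3]

```text
clock: 21.6
eef_pos: [0.6435, 0.1738, 0.1343]
tool_rot: [-0.535, 0.845, 0.0, -0.001]
ft_force: [-0.2, 0.0, -5.9]
grip_width: 0.0552
grasp_force: 66.7
```

Emit:
drive_tool:
  increments:
    - [[-10, -8, 0], [0, 0, -3], 0.3]
    - [[-15, -13, 0], [0, 0, -6], 0.3]
    - [[-17, -15, 0], [0, 0, -6.7], 0.3]
    - [[-17, -15, 0], [0, 0, -6.7], 0.3]
    - [[-17, -15, 0], [0, 0, -6.7], 0.3]
    - [[-17, -15, 0], [0, 0, -6.7], 0.3]
    - [[-17, -15, 0], [0, 0, -6.7], 0.3]
    - [[-17, -15, 0], [0, 0, -6.7], 0.3]

```text
clock: 22.27
eef_pos: [0.514, 0.0621, 0.1326]
tool_rot: [-0.132, 0.991, -0.0, -0.003]
ft_force: [0.4, -1.2, -4.8]
grip_width: 0.0553
grasp_force: 66.5
```

Emit:
drive_tool:
  increments:
    - [[-17, -15, 0], [0, 0, -6.7], 0.3]
    - [[-17, -15, 0], [0, 0, -6.7], 0.3]
    - [[-16, -14, 0], [0, 0, -6.7], 0.3]
    - [[-10, -8, 0], [0, 0, -6.7], 0.3]
    - [[-6, -4, 0], [0, 0, -6.7], 0.3]
    - [[0, 0, 0], [0, 0, -4.5], 0.3]
    - [[0, 0, 0], [0, 0, 0], 0.3]
    - [[0, 0, 0], [0, 0, 0], 0.3]

```text
clock: 22.93
eef_pos: [0.4498, 0.007, 0.1341]
tool_rot: [0.194, 0.981, -0.0, -0.002]
ft_force: [0.4, -1.4, -6.1]
grip_width: 0.0555
grasp_force: 66.5
```

```bash
python3 - <<'E'
from ins import *
hole('w11',.0088,1.2,42)
E
```

```text
t22.93 tcp [449.8   7.  134.1] yaw 67.66 tilt 0.24 J [ 0.02  0.22 -0.29  1.07  0.    0.41] F [ 0.4 -1.4 -6.1] w0.0555 g66.5
under 125.3032443616991 dyaw -0.15696787408106266 pred hole [306.66872434 147.34145236] tip [293.77883985 139.16855592] move by prediction [2.54 0.58]
crop origin 266 115
```

View pics/w11.png

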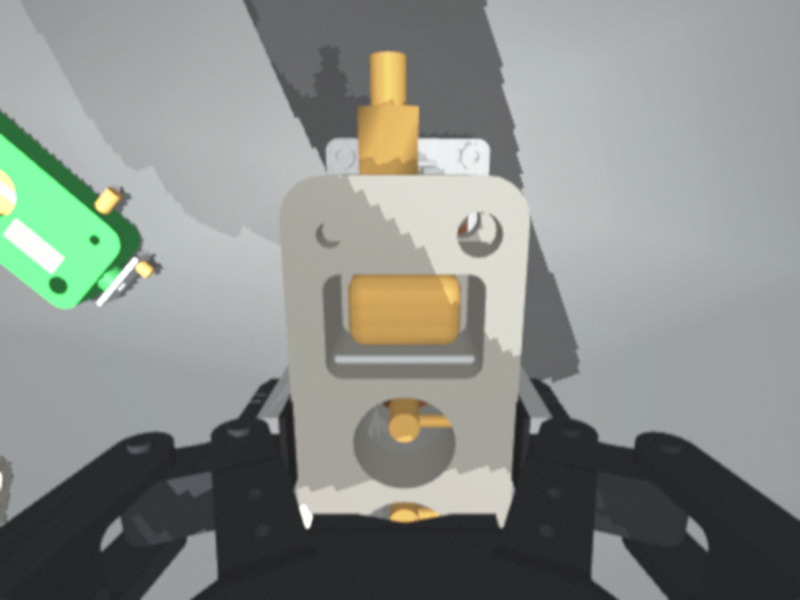

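The main body's hole is at (480,233) and the pin tip is inside the opening. The offset needed is (2.5,0.6) mm, which I'll apply while lowering.

Emit:
drive_tool:
  increments:
    - [[1.3, 0.3, 0], [0, 0, -0.15], 0.3]
    - [[1.2, 0.3, -2], [0, 0, 0], 0.3]
    - [[0, 0, -6], [0, 0, 0], 0.3]
    - [[0, 0, -7], [0, 0, 0], 0.3]
    - [[0, 0, -7], [0, 0, 0], 0.3]
    - [[0, 0, -5], [0, 0, 0], 0.3]
    - [[0, 0, 0], [0, 0, 0], 0.3]
    - [[0, 0, 0], [0, 0, 0], 0.3]

```text
clock: 23.65
eef_pos: [0.4534, 0.0076, 0.1085]
tool_rot: [0.196, 0.981, -0.0, -0.001]
ft_force: [0.4, -0.8, -4.8]
grip_width: 0.055
grasp_force: 66.5
```

```bash
python3 -c "
from snap import *
o,M=state();print(o['ft_torque'].round(2))"
```

```text
t23.65 tcp [453.4   7.6 108.5] yaw 67.4 tilt 0.09 J [ 0.02  0.25 -0.33  1.   -0.    0.41] F [ 0.4 -0.8 -4.8] w0.0550 g66.5
[-0.02  0.13 -0.02]
```

Emit:
drive_tool:
  increments:
    - [[-0.5, 0, -6], [0, 0, 0.1], 0.3]
    - [[-0.3, 0, -8], [0, 0, 0], 0.3]
    - [[0, 0, -9], [0, 0, 0], 0.3]
    - [[0, 0, -9], [0, 0, 0], 0.3]
    - [[0, 0, -8], [0, 0, 0], 0.3]
    - [[0, 0, -5], [0, 0, 0], 0.3]
    - [[0, 0, 0], [0, 0, 0], 0.3]
    - [[0, 0, 0], [0, 0, 0], 0.3]

```text
clock: 24.32
eef_pos: [0.4531, 0.0077, 0.0637]
tool_rot: [0.195, 0.981, -0.0, -0.0]
ft_force: [-0.1, -0.1, -5.0]
grip_width: 0.0552
grasp_force: 66.5
```

Emit:
drive_tool:
  increments:
    - [[0, 0, -2], [0, 0, 0], 0.3]
    - [[0, 0, -1], [0, 0, 0], 0.3]
    - [[0, 0, 0], [0, 0, 0], 0.3]
    - [[0, 0, 0], [0, 0, 0], 0.3]

```text
clock: 24.65
eef_pos: [0.4533, 0.0076, 0.0613]
tool_rot: [0.195, 0.981, 0.0, 0.0]
ft_force: [-0.4, 0.0, -5.4]
grip_width: 0.0555
grasp_force: 66.6
```

Emit:
drive_tool:
  increments:
    - [[0, 0, -2], [0, 0, 0], 0.3]
    - [[0, 0, -1.5], [0, 0, 0], 0.3]
    - [[0, 0, 0], [0, 0, 0], 0.3]

```text
clock: 24.9
eef_pos: [0.4532, 0.0077, 0.0574]
tool_rot: [0.195, 0.981, 0.0, 0.0]
ft_force: [-0.4, -0.3, -5.0]
grip_width: 0.0553
grasp_force: 66.7
```

Emit:
drive_tool:
  increments:
    - [[0, 0, -1], [0, 0, 0], 0.3]
    - [[0, 0, 0], [0, 0, 0], 0.3]
    - [[0, 0, 0], [0, 0, 0], 0.3]

```text
clock: 25.15
eef_pos: [0.4533, 0.0076, 0.0568]
tool_rot: [0.195, 0.981, 0.0, 0.0]
ft_force: [-1.7, -0.4, -2.0]
grip_width: 0.055
grasp_force: 66.7
```

Emit:
drive_tool:
  increments:
    - [[0, 0, -0.6], [0, 0, 0], 0.3]
    - [[0, 0, 0], [0, 0, 0], 0.3]

```text
clock: 25.32
eef_pos: [0.4533, 0.0076, 0.0568]
tool_rot: [0.195, 0.981, -0.0, 0.0]
ft_force: [-3.3, -0.0, 4.6]
grip_width: 0.0547
grasp_force: 67.5
```

Emit:
drive_tool:
  increments:
    - [[0, 0, 0], [0, 0, 0], 0.75]
    - [[0, 0, 0], [0, 0, 0], 0.75]
    - [[0, 0, 0], [0, 0, 0], 0.75]
    - [[0, 0, 10], [0, 0, 0], 0.75]
    - [[0, 0, 30], [0, 0, 0], 0.75]
    - [[0, 0, 41], [0, 0, 0], 0.75]
    - [[0, 0, 41], [0, 0, 0], 0.75]
    - [[0, 0, 41], [0, 0, 0], 0.75]

```text
clock: 25.98
eef_pos: [0.453, 0.0077, 0.2208]
tool_rot: [0.195, 0.981, 0.0, 0.0]
ft_force: [1.3, -0.1, -0.3]
grip_width: 0.0637
grasp_force: 0.0
```

Emit:
drive_tool:
  increments:
    - [[-0.4, -20, 10], [0, 0, 6], 0.75]
    - [[-0.4, -35, 0], [0, 0, 7.1], 0.75]
    - [[-0.4, -37, 0], [0, 0, 7.1], 0.75]
    - [[-0.4, -37, 0], [0, 0, 7.1], 0.75]
    - [[-0.4, -37, 0], [0, 0, 7.1], 0.75]
    - [[-0.4, -37, 0], [0, 0, 7.1], 0.75]
    - [[-0.4, -37, 0], [0, 0, 7.1], 0.75]
    - [[-0.4, -37, 0], [0, 0, 7.1], 0.75]

```text
clock: 26.65
eef_pos: [0.451, -0.252, 0.2293]
tool_rot: [-0.258, 0.966, -0.0, 0.001]
ft_force: [0.4, 0.0, -0.3]
grip_width: 0.0642
grasp_force: 0.0
```

Emit:
drive_tool:
  increments:
    - [[-0.4, -30, -10], [0, 0, 7.1], 0.75]
    - [[-0.4, -18, -10], [0, 0, 7.1], 0.75]
    - [[0, -8, -5], [0, 0, 1], 0.75]
    - [[0, 0, 0], [0, 0, 0], 0.75]
    - [[0, 0, 0], [0, 0, 0], 0.75]
    - [[0, 0, 0], [0, 0, 0], 0.75]

```text
clock: 27.15
eef_pos: [0.4504, -0.3058, 0.2044]
tool_rot: [-0.38, 0.925, -0.0, 0.0]
ft_force: [-0.1, 0.2, 0.7]
grip_width: 0.0639
grasp_force: 0.0
```

```bash
python3 - <<'E'
from snap import *
o,M=state();c=snap('w12');p0=np.array([.4395,-.337,np.radians(48.5)])
for d in silhouettes('air_horn',c):
    r,s=fit([(c,d['region'])],'air_horn',p0);print(d['conf'],r[:2]*1000,np.degrees(r[2]),s)
    print(proj(c,w([(-51,17,9),(51,-17,9)],r))/.64)
E
```

```text
t27.15 tcp [ 450.4 -305.8  204.4] yaw 134.72 tilt 0.03 J [-0.6   0.34  0.07  1.3   0.   -1.38] F [-0.1  0.2  0.7] w0.0639 g0.0
0.74 [ 437.90187368 -336.91335786] 49.41726056518567 0.9364436864852905
[[403.70170798 143.07915044]
 [368.19539526 295.69450844]]
```

View pics/w12.png

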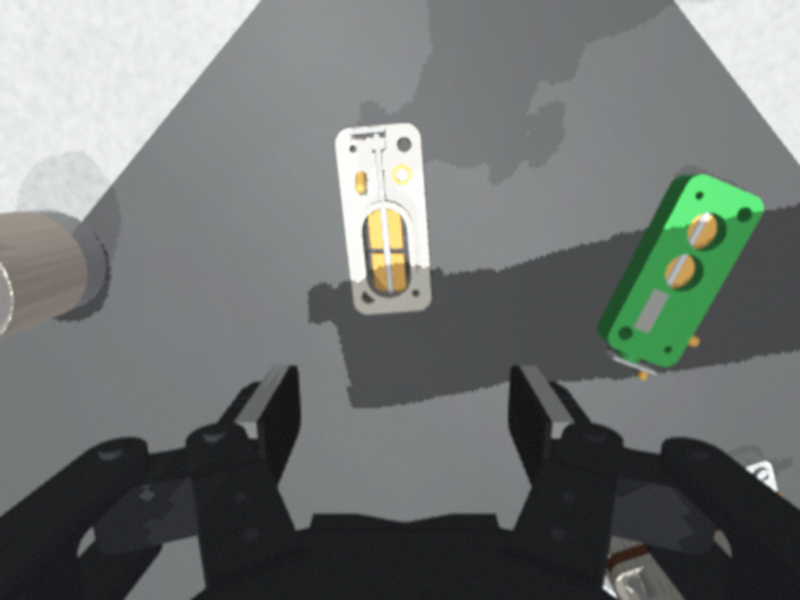

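The air horn's pin holes are at (404,144) and (367,297), and the neck is near (387,250). The move stopped 20 mm short, so I'll correct that.

```bash
python3 - <<'E'
from snap import *
c=load('w12');A=ray(c,np.array([404,144])*.64,.009)[:2];B=ray(c,np.array([367.,297])*.64,.009)[:2];d=B-A
m=(A+B)/2;a=np.arctan2(d[1],d[0])-np.arctan2(-34,102);print(m*1000,np.degrees(a),np.hypot(*d)*1000)
t=m+.015*np.array([np.cos(a),np.sin(a)]);print('target',t*1000,(t-[.4504,-.3058])*1000)
E
```

```text
[ 438.69249162 -336.60956846] 48.91227866293625 108.15488979602341
target [ 448.55069771 -325.30400468] [ -1.84930229 -19.50400468]
```

Emit:
drive_tool:
  increments:
    - [[-1, -10, -15], [0, 0, 2.2], 0.75]
    - [[-0.9, -9.5, -25], [0, 0, 2.2], 0.75]
    - [[0, 0, -35], [0, 0, 0], 0.75]
    - [[0, 0, -30], [0, 0, 0], 0.75]
    - [[0, 0, -18], [0, 0, 0], 0.75]
    - [[0, 0, -7], [0, 0, 0], 0.75]
    - [[0, 0, 0], [0, 0, 0], 0.75]
    - [[0, 0, 0], [0, 0, 0], 0.75]

```text
clock: 27.92
eef_pos: [0.449, -0.3257, 0.0751]
tool_rot: [-0.416, 0.909, -0.001, 0.0]
ft_force: [-0.5, 0.5, 0.9]
grip_width: 0.0642
grasp_force: 0.0
```

```bash
python3 - <<'E'
from snap import *
o,M=state();c=snap('w13');m=np.array([.4387,-.3366]);a=np.radians(48.95)
for d in silhouettes('air_horn',c):
    r,s=fit([(c,d['region'])],'air_horn',np.array([*m,a]));print(d['conf'],r[:2]*1000,np.degrees(r[2]),s)
d=o['eef_pos'][:2]-m;print('tcp in part',d@[np.cos(a),np.sin(a)]*1000,d@[-np.sin(a),np.cos(a)]*1000)
print(proj(c,w([(-51,17,9),(51,-17,9)],(*m,a)))/.64)
E
```

```text
t27.92 tcp [ 449.  -325.7   75.1] yaw 139.17 tilt 0.09 J [-0.63  0.46 -0.1   1.    0.   -1.49] F [-0.5  0.5  0.9] w0.0642 g0.0
0.67 [ 438.27970592 -336.91680685] 49.66280010906747 0.9264633059501648
tcp in part 14.993725695496684 -0.6468368994716741
[[448.44783612 169.82913648]
 [369.99976824 394.56916188]]
```

View pics/w13.png

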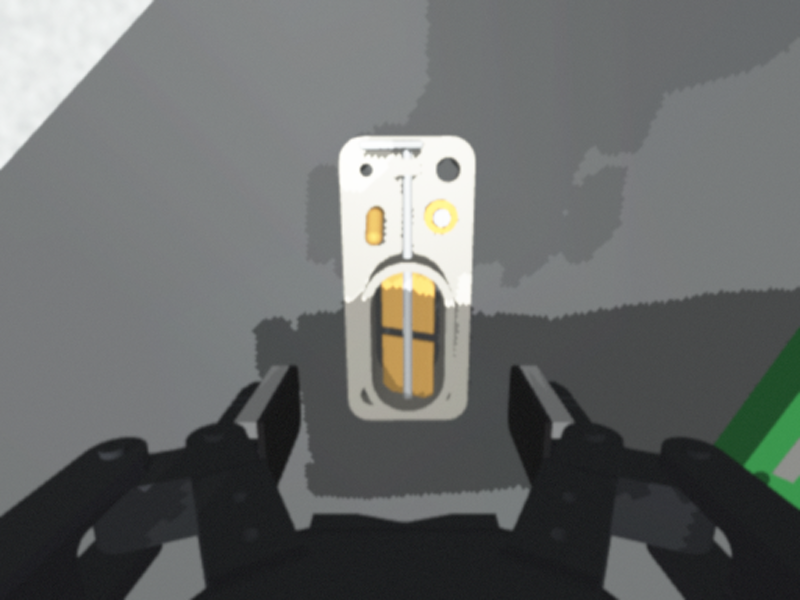

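The hole is at (448,169), which matches. I'll descend and close on the neck.

Emit:
drive_tool:
  increments:
    - [[0, 0, -15], [0, 0, 0], 0.7]
    - [[0, 0, -20], [0, 0, 0], 0.65]
    - [[0, 0, -15], [0, 0, 0], 0.6]
    - [[0, 0, -7], [0, 0, 0], 0.6]
    - [[0, 0, -3], [0, 0, 0], 0.6]
    - [[0, 0, 0], [0, 0, 0], 0.6]
    - [[0, 0, 0], [0, 0, 0], 0.6]

```text
clock: 28.6
eef_pos: [0.449, -0.3264, 0.0152]
tool_rot: [-0.416, 0.91, -0.001, 0.0]
ft_force: [-0.5, -1.2, 0.3]
grip_width: 0.0513
grasp_force: 0.0
```

Emit:
drive_tool:
  increments:
    - [[0, 0, 0], [0, 0, 0], 0.5]
    - [[0, 0, 0], [0, 0, 0], 0.3]
    - [[0, 0, 0], [0, 0, 0], 0.1]
    - [[0, 0, 0], [0, 0, 0], 0.1]
    - [[0, 0, 0], [0, 0, 0], 0.1]

```text
clock: 29.02
eef_pos: [0.4491, -0.3264, 0.0155]
tool_rot: [-0.416, 0.91, -0.001, 0.001]
ft_force: [-0.4, 1.0, 6.5]
grip_width: 0.0358
grasp_force: 62.1
```

```bash
python3 - <<'E'
from snap import *
o,M=state();m=np.array([.4387,-.3366]);a=np.radians(48.95)
d=o['eef_pos'][:2]-m;print('tcp in part',d@[np.cos(a),np.sin(a)]*1000,d@[-np.sin(a),np.cos(a)]*1000)
E
```

```text
t29.02 tcp [ 449.1 -326.4   15.5] yaw 139.12 tilt 0.15 J [-0.63  0.53 -0.17  0.87  0.   -1.49] F [-0.4  1.   6.5] w0.0358 g62.1
tcp in part 14.518355560428898 -1.1382355812620766
```

Emit:
drive_tool:
  increments:
    - [[0, 0, 6], [0, 0, 0], 0.1]
    - [[0, 0, 20], [0, 0, 0], 0.1]
    - [[0, 0, 35], [0, 0, 0], 0.1]
    - [[0, 0, 35], [0, 0, 0], 0.1]
    - [[0, 0, 24], [0, 0, 0], 0.1]
    - [[0, 0, 8], [0, 0, 0], 0.1]
    - [[0, 0, 0], [0, 0, 0], 0.1]
    - [[0, 0, 0], [0, 0, 0], 0.1]

```text
clock: 29.68
eef_pos: [0.4476, -0.3253, 0.1409]
tool_rot: [-0.416, 0.91, 0.001, -0.0]
ft_force: [-1.0, -0.0, -3.8]
grip_width: 0.0356
grasp_force: 61.1
```

Emit:
drive_tool:
  increments:
    - [[1, 12, 0], [0, 0, -2.5], 0.1]
    - [[1.2, 22, 0], [0, 0, -5], 0.1]
    - [[1.2, 27, 0], [0, 0, -5.5], 0.1]
    - [[1.2, 27, 0], [0, 0, -5.5], 0.1]
    - [[1.2, 27, 0], [0, 0, -5.5], 0.1]
    - [[1.2, 27, 0], [0, 0, -5.5], 0.1]
    - [[1.2, 27, 0], [0, 0, -5.5], 0.1]
    - [[1.2, 27, 0], [0, 0, -5.5], 0.1]

```text
clock: 30.35
eef_pos: [0.4554, -0.128, 0.1391]
tool_rot: [-0.073, 0.997, 0.001, -0.003]
ft_force: [0.1, 0.3, -2.6]
grip_width: 0.0355
grasp_force: 60.9
```

Emit:
drive_tool:
  increments:
    - [[1.2, 27, 0], [0, 0, -5.5], 0.1]
    - [[1.2, 27, 0], [0, 0, -5.5], 0.1]
    - [[1.2, 27, 0], [0, 0, -5.5], 0.1]
    - [[1.2, 25, 0], [0, 0, -5.5], 0.1]
    - [[1.2, 18, 0], [0, 0, -5.5], 0.1]
    - [[0, 8, 0], [0, 0, -3.6], 0.1]
    - [[0, 0, 0], [0, 0, 0], 0.1]
    - [[0, 0, 0], [0, 0, 0], 0.1]

```text
clock: 31.02
eef_pos: [0.4619, 0.0024, 0.1399]
tool_rot: [0.193, 0.981, -0.001, -0.002]
ft_force: [-0.1, -1.2, -3.4]
grip_width: 0.0358
grasp_force: 61.0
```

```bash
python3 - <<'E'
from ins import *
hole('w14',.0155,14.5,9)
E
```

```text
t31.02 tcp [461.9   2.4 139.9] yaw 67.7 tilt 0.26 J [ 0.01  0.23 -0.25  1.09 -0.    0.39] F [-0.1 -1.2 -3.4] w0.0358 g61.0
under 124.41831027371599 dyaw -0.19592263110405114 pred hole [295.14089796 108.62938643] tip [292.70164274 113.70573044] move by prediction [2.69 0.09]
crop origin 255 76
```

View pics/w14c.png

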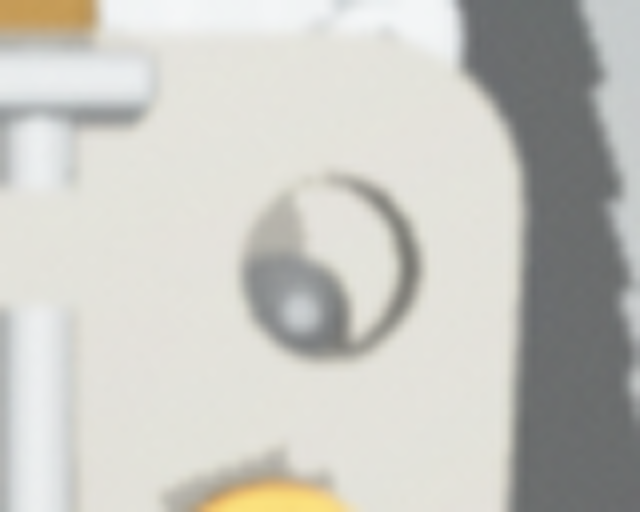

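The air-horn hole is at (332,266) in the crop and the pin tip is inside it at (300,312).

```bash
python3 - <<'E'
from snap import *
c=load('w14')
h=ray(c,np.array([296.5,109.25]),.1334);t=ray(c,np.array([292.5,115.]),.111);print((t-h)*1000)
state()
E
```

```text
[  2.90016585  -0.59516169 -22.4       ]
t31.07 tcp [462.3   1.9 140.3] yaw 67.62 tilt 0.21 J [ 0.    0.23 -0.25  1.09 -0.    0.4 ] F [-0.3  0.2 -3.1] w0.0357 g61.0
```

Emit:
drive_tool:
  increments:
    - [[1.2, 0, 0], [0, 0, -0.15], 0.1]
    - [[1.2, 0.1, -2], [0, 0, 0], 0.1]
    - [[0, 0, -5], [0, 0, 0], 0.1]
    - [[0, 0, -5], [0, 0, 0], 0.1]
    - [[0, 0, -4], [0, 0, 0], 0.1]
    - [[0, 0, 0], [0, 0, 0], 0.1]
    - [[0, 0, 0], [0, 0, 0], 0.1]

```text
clock: 31.65
eef_pos: [0.4655, 0.0022, 0.1256]
tool_rot: [0.196, 0.981, -0.0, -0.001]
ft_force: [-0.9, -0.6, -3.7]
grip_width: 0.0355
grasp_force: 61.0
```

```bash
python3 -c "
from snap import *
o,M=state();print(o['ft_torque'].round(2))"
```

```text
t31.65 tcp [465.5   2.2 125.6] yaw 67.36 tilt 0.07 J [ 0.    0.25 -0.27  1.05 -0.    0.4 ] F [-0.9 -0.6 -3.7] w0.0355 g61.0
[-0.01 -0.04 -0.07]
```

Emit:
drive_tool:
  increments:
    - [[-0.4, 0, -2], [0, 0, 0.1], 0.1]
    - [[-0.3, 0, -3], [0, 0, 0], 0.1]
    - [[0, 0, -3], [0, 0, 0], 0.1]
    - [[0, 0, -3], [0, 0, 0], 0.1]
    - [[0, 0, -2], [0, 0, 0], 0.1]
    - [[0, 0, 0], [0, 0, 0], 0.1]

```text
clock: 32.15
eef_pos: [0.4648, 0.0023, 0.1125]
tool_rot: [0.195, 0.981, -0.0, -0.001]
ft_force: [0.1, -1.1, -2.9]
grip_width: 0.0355
grasp_force: 61.0
```

Emit:
drive_tool:
  increments:
    - [[0, 0, -2], [0, 0, 0], 0.1]
    - [[0, 0, -1], [0, 0, 0], 0.1]
    - [[0, 0, 0], [0, 0, 0], 0.1]
    - [[0, 0, 0], [0, 0, 0], 0.1]

```text
clock: 32.48
eef_pos: [0.4652, 0.0023, 0.11]
tool_rot: [0.195, 0.981, -0.0, -0.0]
ft_force: [0.4, 0.4, -2.6]
grip_width: 0.036
grasp_force: 61.0
```

Contact is due at 105.5 mm.

Emit:
drive_tool:
  increments:
    - [[0, 0, -2], [0, 0, 0], 0.1]
    - [[0, 0, -1.5], [0, 0, 0], 0.1]
    - [[0, 0, 0], [0, 0, 0], 0.1]

```text
clock: 32.73
eef_pos: [0.465, 0.0023, 0.1062]
tool_rot: [0.195, 0.981, -0.0, -0.0]
ft_force: [0.4, 0.7, -2.6]
grip_width: 0.0355
grasp_force: 61.0
```

Emit:
drive_tool:
  increments:
    - [[0, 0, -0.8], [0, 0, 0], 0.1]
    - [[0, 0, 0], [0, 0, 0], 0.1]
    - [[0, 0, 0], [0, 0, 0], 0.1]

```text
clock: 32.98
eef_pos: [0.4653, 0.0023, 0.1057]
tool_rot: [0.195, 0.981, -0.0, -0.0]
ft_force: [0.8, -0.5, -2.1]
grip_width: 0.0357
grasp_force: 61.0
```

Emit:
drive_tool:
  increments:
    - [[0, 0, -0.6], [0, 0, 0], 0.1]
    - [[0, 0, 0], [0, 0, 0], 0.1]

```text
clock: 33.15
eef_pos: [0.4654, 0.0023, 0.1055]
tool_rot: [0.195, 0.981, -0.0, 0.0]
ft_force: [-0.8, -0.2, 0.4]
grip_width: 0.0357
grasp_force: 61.3
```

Emit:
drive_tool:
  increments:
    - [[0, 0, -0.5], [0, 0, 0], 0.1]
    - [[0, 0, 0], [0, 0, 0], 0.1]

```text
clock: 33.32
eef_pos: [0.4654, 0.0023, 0.1055]
tool_rot: [0.195, 0.981, 0.0, 0.0]
ft_force: [-2.2, 1.0, 4.9]
grip_width: 0.0356
grasp_force: 61.9
```

Emit:
drive_tool:
  increments:
    - [[0, 0, 0], [0, 0, 0], 0.65]
    - [[0, 0, 0], [0, 0, 0], 0.65]
    - [[0, 0, 0], [0, 0, 0], 0.65]
    - [[0, 0, 0], [0, 0, 0], 0.65]
    - [[0, 0, 10], [0, 0, 0], 0.65]
    - [[0, 0, 35], [0, 0, 0], 0.65]
    - [[0, 0, 40], [0, 0, 0], 0.65]
    - [[0, 0, 30], [0, 0, 0], 0.65]

```text
clock: 33.98
eef_pos: [0.4656, 0.0023, 0.2219]
tool_rot: [0.195, 0.981, 0.0, 0.001]
ft_force: [0.7, 0.3, 0.0]
grip_width: 0.0556
grasp_force: 0.0
```

Emit:
drive_tool:
  increments:
    - [[0, 0, 15], [0, 0, 0], 0.65]
    - [[0, 0, 0], [0, 0, 0], 0.65]
    - [[0, 0, 0], [0, 0, 0], 0.65]
    - [[0, 0, 0], [0, 0, 0], 0.65]

```text
clock: 34.32
eef_pos: [0.4646, 0.0023, 0.2335]
tool_rot: [0.195, 0.981, -0.0, -0.001]
ft_force: [0.3, 0.1, -0.2]
grip_width: 0.0553
grasp_force: 0.0
```

```bash
python3 - <<'E'
from snap import *
state();c=snap('w15',save=False);s=snap('s15','scene',save=False)
u=proj(s,np.array([[.4512,.008,.06]]))[0].astype(int)
a=cv2.resize(s['image'][u[1]-45:u[1]+45,u[0]-50:u[0]+50],(500,450),interpolation=cv2.INTER_CUBIC)
b=c['image'][:,150:400];b=cv2.resize(b,(293,450))
cv2.imwrite('pics/fin.png',np.hstack([a,b])[:,:,::-1])
for cc in(c,s):
  for d in silhouettes('air_horn',cc)[:1]:
    r,q=fit([(cc,d['region'])],'air_horn',np.array([.4512,.008,np.radians(-22.5)]),.09);print(r[:2]*1000,np.degrees(r[2]),q)
E
```

```text
t34.32 tcp [464.6   2.3 233.5] yaw 67.47 tilt 0.11 J [ 0.    0.17 -0.08  1.32 -0.    0.4 ] F [ 0.3  0.1 -0.2] w0.0553 g0.0
[451.68444462   8.05125708] -22.83329183779511 0.9044541120529175
[452.90757066   8.79121121] -22.705079464591904 0.9076313376426697
```

View pics/fin.png

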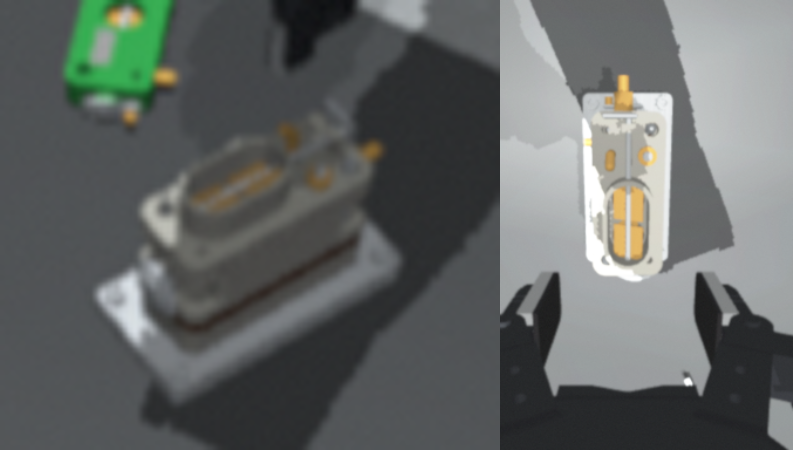

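The final picture shows the stack closed up flat on the plate at (250,260), with the pin showing in the horn's hole at (651,129) and the gripper clear. I'm handing it in.

```bash
python3 -c "
from workcell import *
print(job_done())"
```

```text
the job is handed in; nothing more can be done
None
```

The carburettor is assembled on the fixture in the order asked, each part held until it seated flat over both pins. It was handed in after about 34 s of robot time, with the spray can, bottle, screwdriver and green look-alike left alone.

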